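# Scoop grinding balls into the dispenser and hold its cam lever at full lift

### The arm

A 6-joint arm with a two-finger parallel gripper is mounted at the origin on a cart in front of the work surface, level with it; the furniture and walls round the work are solid. World frame = base frame: x ahead of the robot, y to its left, z up, the work surface at z = 0. Lengths are in m, angles in rad, forces in N, time in s.
With the tool pointing down it reaches from about 0.325 to 0.775 m from the base axis. Payload 5.5 kg.
Tool frame: the origin (TCP) lies at the very end of the fingers, on their centre line; the grasp point (between the pads) lies 19 mm behind it; z points along the fingers, y is the line along which they close (so a half turn about z gives the same grasp; the last joint's range is limited). The gripper opens to 88 mm and grips with 3 to 60 N. Pads are 20 mm wide; open, the fingers measure 115 mm over their backs; the gripper's body (75 mm by 178 mm) begins 61 mm behind the grasp point.
Start: joints at [1.087, 0.091, 1.231, -0, 1.82, -0.057], TCP at [0.248, 0.546, 0.223] pointing down, gripper open.
Joint ranges: [-2.87, 2.87], [-0.86, 2.18], [0.17, 2.46], [-1.51, 4.65], [0.06, 2.69], [-2.65, 2.65]. Speed limits (rad/s): [2.57, 2.57, 3.01, 3.14, 3.14, 3.14].

### API

Orientations are given as [roll, pitch, yaw] about the fixed x, y, z axes, in that order (R = Rz(yaw) Ry(pitch) Rx(roll)).
In Python, from plant import r gives the robot as it stands.
- The arm moves only by the tool carry_out, never from a script. Its argument "motion" is a list of rows, each a list of 3 entries, a list of its own where there are three numbers: the shift along the tool's x, y, z each as a share of 0.2 m, from -1 to 1, then the turn, a rotation vector about the tool's x, y, z each as a share of pi rad, from -1 to 1, then the closure in counts, from 0 (fully open) to 255 (shut). A call has 1 to 5 rows; each row is the pose to reach, as a shift and turn from the pose commanded when the call began, along the tool's axes at that moment, turning the shorter way round; what a row does not reach only later rows make up. A row lasts 1/12 s, in which the tool goes at most 41.7 mm and 7.16 degrees, less where a joint would pass 70% of its speed; a pose out of reach is approached as far as the arm can. A call with a number of a shift or a turn outside -1 to 1 is refused whole. A call with a gripper value outside its range is refused whole. The fingers move at their own pace and stop on an object; the grip force is fixed at half the most. Time passes only in rows, so rows that repeat a pose let the fingers close. It gives the time, the measured TCP pose, the force, the opening and the grip force at its end, in the units of the state.
- r.get_obs(): the state, without advancing time (a new reading comes with each control period).
- r.snapshot(name): name is "side" or "top" or "wrist"; returns a dict with "img" (420x560x3 uint8, blue, green, red), "fx", "fy", "cx", "cy" (pixels), "rvec" (rotation vector, rad) and "tvec" (3), from world to camera coordinates, as OpenCV has them; the wrist camera has in their place "tool_from_camera" (4x4, takes a point from camera to tool coordinates, whose origin is the TCP and whose axes are the flange's). Camera axes: x right, y down, z forward; pixel columns grow to the right and rows downward; lengths in m; the calibration is good to about 2 mm. The wrist camera is an equidistant fisheye: a pixel r from the principal point sees the ray r / f radians off the axis. A picture is of the moment at which its call begins: read the wrist's pose just before it. There is no depth.
- r.hand_in(): hands the job in; it is judged then, once.
The state is a dict: "time_s": time; "qpos": joint angles; "qvel": joint speeds; "effort": joint torques, N m; "tool_pos": TCP position; "orientation": TCP orientation; "ft_force": force on the tool from outside, world axes, zero at the start; "wrist_torque": the same for the moment, N m; "finger_gap": opening from 0.0 (shut) to 1.0 (fully open); "grasp_force": force on a finger pad.
Only numpy, scipy, OpenCV 4.12 (cv2) and the standard library are available. Lean on these libraries where they do the work, as an engineer would, in place of code of your own. Each camera call takes 0.05 s, during which the arm holds its last target. There are 200 camera calls.

### The job

With the scoop, and without touching the balls with the fingers, carry at least three of the steel grinding balls from the grey tray into the dispenser's hopper while its gate is still shut, then put the scoop down on the table or in the tray. Then swing the dispenser's cam lever straight up to its highest lift, so that at least three balls run down into the catch cup, and finish still gripping the handle there, because a spring shuts the gate as soon as it is let go. Do not shift the brown dropper bottle or the dark flat case beside the dispenser.

Things in the scene. Friction and masses are not known exactly. Their poses are not given: they have to be found in the camera images.
- dispenser: bare aluminium ball dispenser fixed to the table, 100 x 225 mm base, 125 mm tall. Origin: centre of its underside; z up; its own +y runs from the catch cup (low end) to the hopper (high end); its own -x side is the front, which carries the cam lever. Walls 3 mm thick. Between hopper and cup a floor sloping 18 degrees leads the balls under a steel lift gate (at y = +20 mm; its top is 134 mm above the table when shut, 168 mm when fully lifted)
- hopper (a point): point inside the hopper (dispenser x = 0, y = +64 mm), 47 mm below the middle of its open mouth; rim 125 mm above the table; mouth 56 mm along the dispenser's x, 83 mm along its y; the floor inside lies 73 mm (at the gate) to 46 mm below the rim
- cup (a point): point 10 mm above the middle of the inner floor of the catch cup at the low end of the dispenser; 56 x 64 mm inside
- lever_pivot (a point): point on the cam lever's axis (at x = -78, y = +20, z = 52 mm in the dispenser's frame), in the plane where the handle is gripped; the axis runs along the dispenser's x
- handle_grip (a point): middle of the free length of the lever's round black handle, 14 mm diameter, 50 mm long, parallel to the dispenser's x, sticking out to the front; 88 mm from lever_pivot; the lever arm is 26 mm nearer to the dispenser
- cam_lever (a joint): lever angle in rad: 0 = arm level, handle towards the cup end (dispenser -y), gate shut; it grows as the handle swings up and over towards the hopper; 1.57 = arm straight up, the eccentric's highest lift (gate raised 34 mm, as 34 mm x sine of the angle); further on, to the stop at 2.2, the gate sinks again. A return spring (0.12 N m at 0, 0.28 N m at 1.57, i.e. about 1.5 to 3 N at the handle) swings it back to 0 when it is let go
- tray_floor (a point): point on the flat inner floor (4 mm above the table) of the plain grey open tray fixed to the table, axes as the tray. Floor from x = -52 to +68 mm, y = -30 to +30 mm; upright walls all round, 4 mm thick, rim rounded 2.5 mm to either side, 30 mm above the table. The balls lie at the -x end, nearest the robot, and can be scooped up against its wall; the +x end is empty
- scoop: small sheet-steel scoop, free, standing upright on its flat floor. Origin: centre of the bowl's underside; its +x points out of the open mouth; z up. Bowl 56 mm long (front lip at x = +28 mm, back wall at x = -28 mm), 52 mm wide outside and 48 inside, side walls 20 mm high that start 20 mm behind the lip, floor 2 to 3 mm thick with a bevelled lip. 90 g
- scoop_grip (a point): middle of the scoop's upright black handle at the height to grip it: x = -32 mm, 96 mm above the scoop's underside. Handle 12 mm thick along the scoop's x, 24 mm wide along its y, from 49 to 117 mm above the underside
- scoop_bowl (a point): inside the scoop's bowl, in the middle, 10 mm above its underside
- oil_bottle: small brown dropper bottle, 30 mm wide, 91 mm tall, bystander; origin centre of underside
- chamber_case: dark flat case, 52 x 94 x 20 mm, bystander; origin centre of underside
- ball_1_center (a point): centre of one of the five alike polished steel grinding balls, 15 mm diameter, 14 g, slippery, rolling freely on the tray floor at first
- ball_2_center (a point): centre of one of the five alike polished steel grinding balls, 15 mm diameter, 14 g, slippery, rolling freely on the tray floor at first
- ball_3_center (a point): centre of one of the five alike polished steel grinding balls, 15 mm diameter, 14 g, slippery, rolling freely on the tray floor at first
- ball_4_center (a point): centre of one of the five alike polished steel grinding balls, 15 mm diameter, 14 g, slippery, rolling freely on the tray floor at first
- ball_5_center (a point): centre of one of the five alike polished steel grinding balls, 15 mm diameter, 14 g, slippery, rolling freely on the tray floor at first
There are look-alikes about, which are no part of the job. Leave any green look-alike of the scoop alone.

How it is judged:
On the way, in this order (a step that is already met when the one before it is completed fails the run):
1. the gripped scoop, clear above the tray, carries at least three balls (contact force between the fingers and scoop above 0.5 N and height (world z) of scoop_bowl above 0.06 m and value of joint cam_lever below 0.15 rad and (distance between each of ball_1_center, ball_2_center, ball_3_center and scoop_bowl below 0.034 m or distance between each of ball_1_center, ball_2_center, ball_4_center and scoop_bowl below 0.034 m or distance between each of ball_1_center, ball_2_center, ball_5_center and scoop_bowl below 0.034 m or distance between each of ball_1_center, ball_3_center, ball_4_center and scoop_bowl below 0.034 m or distance between each of ball_1_center, ball_3_center, ball_5_center and scoop_bowl below 0.034 m or distance between each of ball_1_center, ball_4_center, ball_5_center and scoop_bowl below 0.034 m or distance between each of ball_2_center, ball_3_center, ball_4_center and scoop_bowl below 0.034 m or distance between each of ball_2_center, ball_3_center, ball_5_center and scoop_bowl below 0.034 m or distance between each of ball_2_center, ball_4_center, ball_5_center and scoop_bowl below 0.034 m or distance between each of ball_3_center, ball_4_center, ball_5_center and scoop_bowl below 0.034 m)), for 0.2 s.
2. at least three balls lie in the hopper with the gate shut (value of joint cam_lever below 0.15 rad and (distance between each of ball_1_center, ball_2_center, ball_3_center and hopper below 0.05 m or distance between each of ball_1_center, ball_2_center, ball_4_center and hopper below 0.05 m or distance between each of ball_1_center, ball_2_center, ball_5_center and hopper below 0.05 m or distance between each of ball_1_center, ball_3_center, ball_4_center and hopper below 0.05 m or distance between each of ball_1_center, ball_3_center, ball_5_center and hopper below 0.05 m or distance between each of ball_1_center, ball_4_center, ball_5_center and hopper below 0.05 m or distance between each of ball_2_center, ball_3_center, ball_4_center and hopper below 0.05 m or distance between each of ball_2_center, ball_3_center, ball_5_center and hopper below 0.05 m or distance between each of ball_2_center, ball_4_center, ball_5_center and hopper below 0.05 m or distance between each of ball_3_center, ball_4_center, ball_5_center and hopper below 0.05 m)), for 0.2 s.
3. the scoop has been put down and let go before the lever is swung up (value of joint cam_lever below 0.15 rad and height (world z) of scoop_bowl below 0.04 m and not (contact force between the fingers and scoop above 0.05 N)), for 0.2 s.
At the end, for the whole second after the job is handed in: The lever is still and within 0.2 rad of straight up (1.37 to 1.77 rad), held by the fingers on its handle (over 0.5 N); at least three balls are in the cup; the scoop rests on table or tray (bowl under 40 mm up), not touching the lever (value of joint cam_lever between 1.37 and 1.77 rad and velocity of joint cam_lever between -0.1 and 0.1 rad/s and contact force between the fingers and cam_lever above 0.5 N and (distance between each of ball_1_center, ball_2_center, ball_3_center and cup below 0.037 m or distance between each of ball_1_center, ball_2_center, ball_4_center and cup below 0.037 m or distance between each of ball_1_center, ball_2_center, ball_5_center and cup below 0.037 m or distance between each of ball_1_center, ball_3_center, ball_4_center and cup below 0.037 m or distance between each of ball_1_center, ball_3_center, ball_5_center and cup below 0.037 m or distance between each of ball_1_center, ball_4_center, ball_5_center and cup below 0.037 m or distance between each of ball_2_center, ball_3_center, ball_4_center and cup below 0.037 m or distance between each of ball_2_center, ball_3_center, ball_5_center and cup below 0.037 m or distance between each of ball_2_center, ball_4_center, ball_5_center and cup below 0.037 m or distance between each of ball_3_center, ball_4_center, ball_5_center and cup below 0.037 m) and height (world z) of scoop_bowl below 0.04 m and linear speed of scoop below 0.03 m/s and not (contact force between scoop and cam_lever above 0.1 N)); the arm keeps its last pose, push and grip.
It fails at once if the fingers press on a ball (contact force between the fingers and ball_1 above 0.5 N or contact force between the fingers and ball_2 above 0.5 N or contact force between the fingers and ball_3 above 0.5 N or contact force between the fingers and ball_4 above 0.5 N or contact force between the fingers and ball_5 above 0.5 N).
It fails at once if a bystander is shifted by more than 40 mm (distance of any of oil_bottle, chamber_case from where it was at the start of the episode above 0.04 m).
It also fails if it takes over 72 s, if anything falls off the work surface, if the arm or the gripper's body presses on something with over 40 N, if the wrist force passes 120 N, or if a joint passes its speed limit or range.

## Working session

There is one attempt and no reset: what is moved stays moved. The work goes in short steps, Python scripts to look and compute and a tool call to move; the robot and the scene stay as the last step left them, time stands still between calls to the robot, and variables do not carry over. Pictures are saved under pics/ and viewed, at most 10 in all, crops included, and the job is handed in when it is done.

Besides the shell and the picture viewer there is one more tool, called after "Request:" by a JSON object that holds its "fn" and its "kwargs". carry_out: Moves the arm, as the interface text tells. Its arguments: {"type":"object","properties":{"motion":{"type":"array"}},"required":["motion"]}

```bash
ls; mkdir -p pics; cat > h.py <<'E'
import numpy as np, cv2
from scipy.spatial.transform import Rotation as R
from plant import r
def snap(n,f):
    o=r.get_obs(); s=r.snapshot(n); cv2.imwrite('pics/'+f+'.png',s['img']); 
    np.save('pics/'+f+'.npy',{**s,'pos':o['tool_pos'],'rpy':o['orientation']},allow_pickle=True); return s
def load(f): return np.load('pics/'+f+'.npy',allow_pickle=True).item()
def ray(s,u,v):
    x,y=(u-s['cx'])/s['fx'],(v-s['cy'])/s['fy']
    if 'rvec' in s:
        M=R.from_rotvec(np.ravel(s['rvec'])).as_matrix(); d=M.T@[x,y,1]; c=-M.T@np.ravel(s['tvec'])
    else:
        t=np.hypot(x,y); d=np.array([x/t*np.sin(t),y/t*np.sin(t),np.cos(t)]) if t>0 else np.array([0,0,1.])
        T=np.array(s['tool_from_camera']); W=R.from_euler('xyz',s['rpy']).as_matrix()
        d=W@T[:3,:3]@d; c=W@T[:3,3]+s['pos']
    return c,d/np.linalg.norm(d)
def atz(s,u,v,z):
    c,d=ray(s,u,v); return c+d*(z-c[2])/d[2]
def tri(*a):
    A=0;b=0
    for s,u,v in a:
        c,d=ray(s,u,v); P=np.eye(3)-np.outer(d,d); A=A+P; b=b+P@c
    return np.linalg.solve(A,b)
def proj(s,p):
    if 'rvec' in s:
        K=np.array([[s['fx'],0,s['cx']],[0,s['fy'],s['cy']],[0,0,1.]])
        return cv2.projectPoints(np.array([p],float),np.ravel(s['rvec']).astype(float),np.ravel(s['tvec']).astype(float),K,None)[0].ravel()
    T=np.array(s['tool_from_camera']); W=R.from_euler('xyz',s['rpy']).as_matrix()
    q=T[:3,:3].T@(W.T@(np.array(p)-s['pos'])-T[:3,3]); t=np.arctan2(np.hypot(q[0],q[1]),q[2]); n=np.hypot(q[0],q[1])
    return np.array([s['cx']+s['fx']*t*q[0]/n, s['cy']+s['fy']*t*q[1]/n])
def go(pos,rpy,o=None,start=None):
    "shift and turn shares from the commanded (start) or measured pose"
    o=o or r.get_obs(); p0,e0=start or (o['tool_pos'],o['orientation'])
    W=R.from_euler('xyz',e0); s=W.inv().apply(np.array(pos)-p0)/0.2
    t=(W.inv()*R.from_euler('xyz',rpy)).as_rotvec()/np.pi
    print(np.round(s,3).tolist(),np.round(t,4).tolist()); return s,t
E
python3 - <<'E'
from h import *
for n in('top','side','wrist'): snap(n,n+'0')
o=r.get_obs(); print(o)
a=[cv2.imread(f'pics/{n}0.png') for n in('top','side','wrist')]
cv2.imwrite('pics/all.png',np.vstack([np.hstack([a[0],a[1]])])) 
E
```

```text
pics
{'time_s': 0.15, 'qpos': array([ 1.08729321e+00,  9.16964161e-02,  1.23157650e+00, -1.35026155e-05,
        1.81978656e+00, -5.66884603e-02]), 'qvel': array([ 2.53010142e-04, -2.23519069e-03, -4.04708281e-03, -6.10481645e-04,
       -8.21911117e-05, -4.30212184e-04]), 'effort': array([ 1.40665066e-03, -4.47046065e+01, -4.06908166e+01,  6.99047721e-02,
        2.74635694e-02, -9.38636663e-05]), 'tool_pos': array([0.24828522, 0.5459865 , 0.22177883]), 'orientation': array([-3.14012745e+00, -7.00371573e-05,  2.71477463e+00]), 'ft_force': array([ 0.30397872,  0.1469048 , -1.27988779]), 'wrist_torque': array([0.05364353, 0.02190755, 0.00066013]), 'grasp_force': 0.0, 'finger_gap': 0.9982607756135847}
```

```bash
python3 - <<'E'
import cv2
for n in('top','side'):
    cv2.imwrite(f'pics/{n}0b.png',cv2.resize(cv2.imread(f'pics/{n}0.png'),(800,600),interpolation=cv2.INTER_CUBIC))
E
```

```text
(no output)
```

View pics/top0b.png

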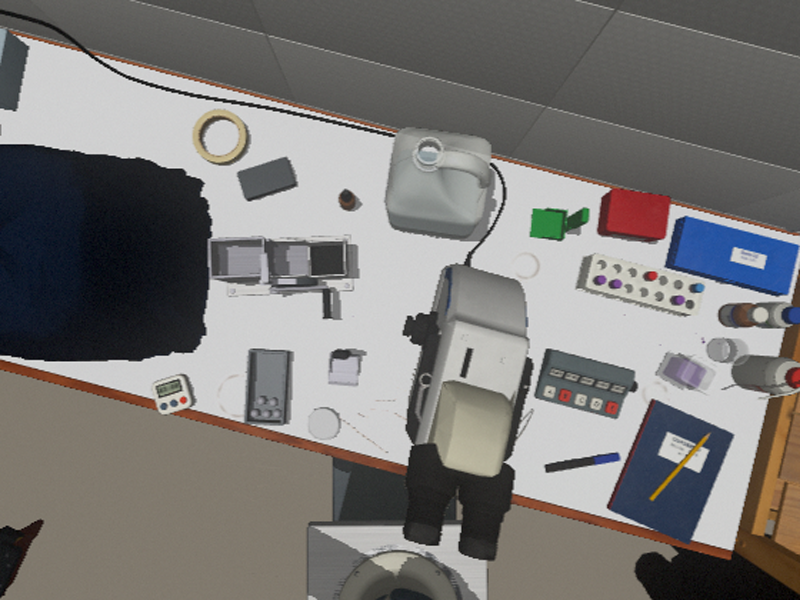

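View pics/side0b.png

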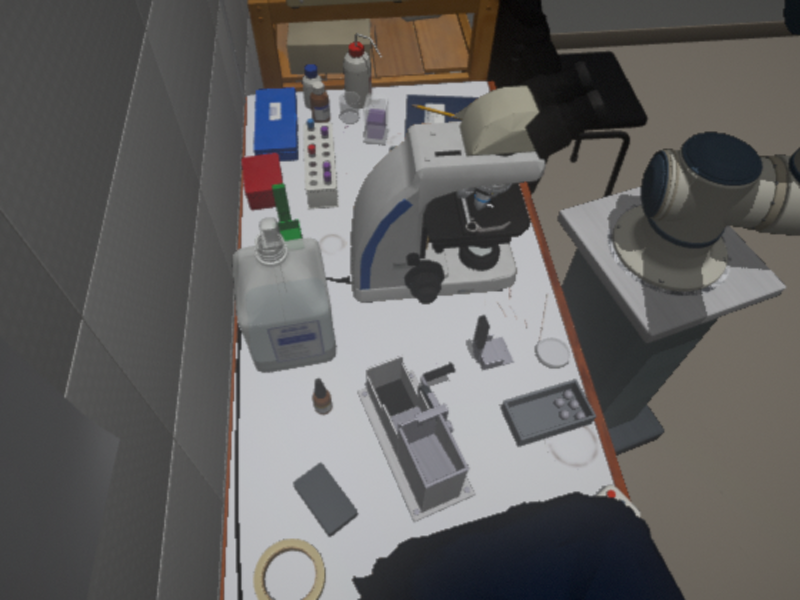

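The dispenser is at about (280,260) in the top view, with the cup to the right (the handle at (328,303) points that way) and the hopper to the left. The scoop stands at (345,367), and the tray is at (268,385) with its balls at the low end. The bottle is at (347,199) and the case at (267,178). The possible mix-ups are the green scoop at (555,222), the timer at (171,393) and the plain dishes at (323,423); the steel scoop with the black handle at (345,367) is the one I want. Next I'll take close crops.

```bash
python3 - <<'E'
from h import *
t=load('top0');s=load('side0')
c=t['img'][155:305,140:270]; cv2.imwrite('pics/tc.png',cv2.resize(c,None,fx=4,fy=4,interpolation=cv2.INTER_CUBIC))
c=s['img'][217:365,245:430]; cv2.imwrite('pics/sc.png',cv2.resize(c,None,fx=4,fy=4,interpolation=cv2.INTER_CUBIC))
for p in[(0.248,0.546,0.223),(0.248,0.546,0.),(0,0,0),(.4,0,0),(.4,.3,0)]: print(p,proj(t,p)/.7,proj(s,p)/.7)
k=1/1.4286
for n,a,b in[('scoop h',(345,353),(482,330)),('handle',(328,303),(438,373)),('balls',(265,407),(570,405))]:
    print(n,tri((t,a[0]*.7,a[1]*.7),(s,b[0]*.7,b[1]*.7)))
E
```

```text
(0.248, 0.546, 0.223) [  5.9901007  511.67559377] [859.77185258 544.76204688]
(0.248, 0.546, 0.0) [ 88.25209089 470.55802464] [755.16283302 582.53886166]
(0, 0, 0) [396.43365409 610.18220561] [667.75683073 246.42254836]
(0.4, 0, 0) [394.86387396 382.50253002] [482.02552644 306.63773675]
(0.4, 0.3, 0) [227.09017213 383.67353487] [567.24656972 457.96487528]
scoop h [0.45550016 0.08430313 0.07999928]
handle [0.54104973 0.11498366 0.04477594]
balls [0.35963756 0.22917264 0.01735808]
```

View pics/tc.png

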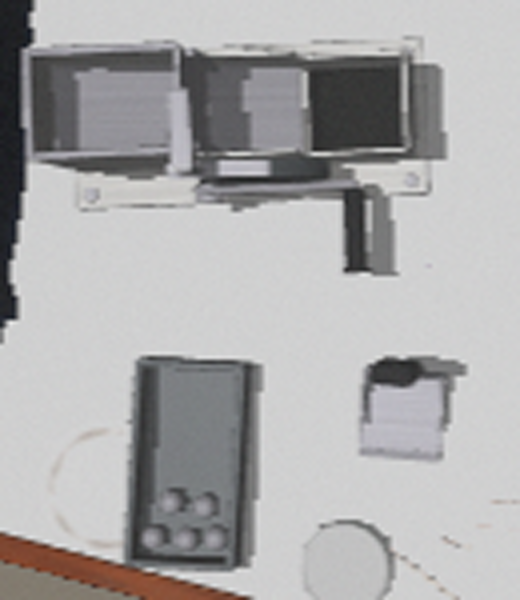

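View pics/sc.png

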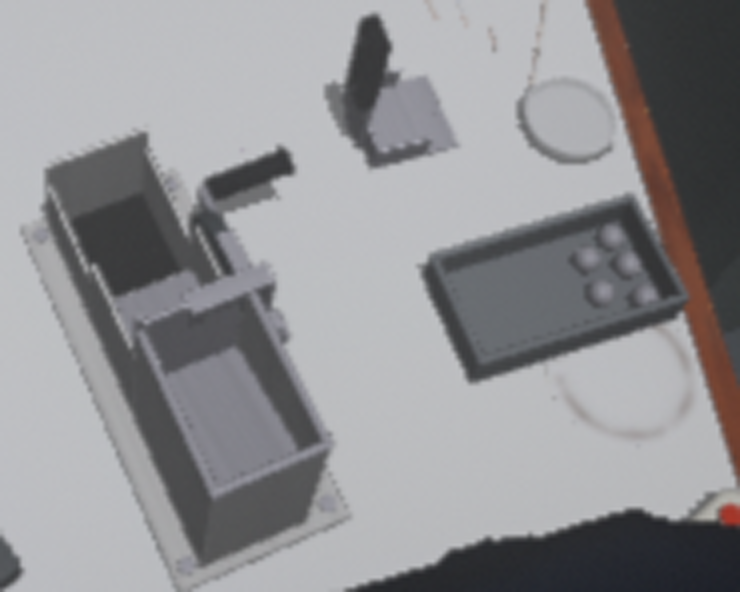

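The crops are clear. In the top crop the scoop's mouth faces the robot, with lip corners at (360,455) and (443,460) and the handle top at (396,372). The five balls lie at (152–213, 500–540). The cup is the dark bay on the right and the hopper the left bay. I'll fit the poses next.

```bash
cat > fit.py <<'E'
from h import *
from scipy.optimize import least_squares
t=load('top0');s=load('side0')
T=lambda u,v:(t,140+u/4,155+v/4); S=lambda u,v:(s,245+u/4,217+v/4)
def fit(n,obs,x0):
    w=lambda q,m:[q[0]+np.cos(q[2])*m[0]-np.sin(q[2])*m[1],q[1]+np.sin(q[2])*m[0]+np.cos(q[2])*m[1],m[2]]
    f=lambda q:np.concatenate([proj(c,w(q,m))-(u,v) for m,(c,u,v) in obs])
    z=least_squares(f,x0,loss='soft_l1'); print(n,np.round(z.x,4),np.round(f(z.x).reshape(-1,2),1).tolist()); return z.x,w
qd,w=fit('disp',[((-.05,.1125,.004),T(78,208)),((-.05,-.1125,.004),T(430,193)),((.05,-.1125,.004),T(422,38)),
 ((-.05,.1125,.004),S(350,517)),((.05,.1125,.0),S(185,590)),((.05,-.1125,.004),S(22,232)),
 ((-.103,-.068,.052),S(288,162)),((-.103,-.068,.052),T(356,270)),((-.031,.1085,.125),S(325,440)),((.031,.1085,.125),S(212,493)),((.031,.1085,.125),T(22,48)),((-.031,.1085,.125),T(35,160))],[.62,.18,.0])
for n,p in dict(hopper=(0,.064,.078),mouth=(0,.064,.125),grip0=(-.078,-.068,.052),pivot=(-.078,.02,.052),gate=(0,.02,.134)).items(): print(n,np.round(w(qd,p),4))
qt,_=fit('tray',[((-.056,.034,.03),T(127,565)),((-.056,-.034,.03),T(238,570)),((.072,.034,.03),T(137,358)),((.072,-.034,.03),T(252,362)),
 ((.072,-.034,.03),S(428,265)),((.072,.034,.03),S(472,380)),((-.056,.034,.03),S(687,297)),((-.056,-.034,.03),S(630,197))],[.41,.23,0])
qs,_=fit('scoop',[((.028,-.026,.002),T(360,455)),((.028,.026,.002),T(443,460)),((-.032,0,.117),T(396,372)),
 ((.028,-.026,.002),S(457,146)),((.028,.026,.002),S(428,78)),((-.032,0,.117),S(372,18)),((-.028,-.026,0),S(370,165))],[.45,.085,3.1])
print('grip',np.round(w(qs,(-.032,0,.096)),4))
for (a,b) in [((172,500),(587,257)),((206,505),(612,236)),((152,538),(602,292)),((185,540),(628,264)),((213,538),(648,294))]: print('ball',tri(T(*a)),np.round(atz(*T(*a),.0115),4),np.round(atz(*S(*b),.0115),4)) if 0 else print('ball',np.round(atz(*T(*a),.0115),4),np.round(atz(*S(*b),.0115),4))
print('tri handle top',tri(T(396,372),S(372,18)),'handle end',tri(T(356,268),S(288,162)),'rim',tri(T(22,48),S(212,493)))
print('eyepiece',tri((t,425*.7,515*.7),(s,575*.7,140*.7)),'knob',tri((t,408*.7,327*.7),(s,425*.7,280*.7)))
E
python3 fit.py
```

```text
disp [0.6138 0.1876 0.0341] [[-0.1, -1.1], [-0.2, -0.9], [0.3, -1.0], [-1.3, -1.0], [-3.3, 0.1], [-1.6, -2.4], [0.9, -1.4], [-0.3, 1.2], [2.7, 0.6], [1.0, 0.1], [-0.1, 0.8], [-2.5, 0.1]]
hopper [0.6116 0.2515 0.078 ]
mouth [0.6116 0.2515 0.125 ]
grip0 [0.5381 0.1169 0.052 ]
pivot [0.5351 0.2049 0.052 ]
gate [0.6131 0.2075 0.134 ]
tray [ 0.3902  0.2256 -0.0547] [[-1.1, -0.6], [-1.4, -0.5], [-0.7, -0.6], [-2.1, -0.3], [-0.5, -3.5], [1.3, -4.8], [0.1, -0.7], [-0.0, -1.9]]
scoop [0.4249 0.0903 3.0199] [[-0.4, -0.7], [-0.9, 0.4], [-0.2, 0.5], [-0.3, -1.0], [-0.4, -1.8], [0.4, 1.5], [-0.5, -0.5]]
grip [0.4567 0.0864 0.096 ]
ball [0.3721 0.2361 0.0115] [0.3686 0.217  0.0115]
ball [0.3688 0.2147 0.0115] [0.3483 0.2106 0.0115]
ball [0.3483 0.2487 0.0115] [0.3715 0.239  0.0115]
ball [0.3469 0.2279 0.0115] [0.3487 0.2292 0.0115]
ball [0.3481 0.2102 0.0115] [0.3477 0.2493 0.0115]
tri handle top [0.45805196 0.08549009 0.12267113] handle end [0.51641813 0.11633459 0.04821275] rim [0.64281346 0.29648997 0.12610243]
eyepiece [ 0.27491107 -0.03527835  0.31840662] knob [ 0.50376984 -0.02276329  0.10100688]
```

Request:
{"fn": "carry_out", "kwargs": {"motion": [[[-0.65, -0.58, -0.25], [0, 0, 0.198], 0], [[-0.65, -0.58, -0.25], [0, 0, 0.198], 0], [[-0.65, -0.58, -0.25], [0, 0, 0.198], 0], [[-0.65, -0.58, -0.25], [0, 0, 0.198], 0], [[-0.65, -0.58, -0.25], [0, 0, 0.198], 0]]}}

```text
time_s: 0.57
tool_pos: [0.3204, 0.3834, 0.2749]
orientation: [3.139, 0.001, 2.084]
ft_force: [-0.5, 1.1, 1.0]
finger_gap: 1.002
grasp_force: 0.0
```

Request:
{"fn": "carry_out", "kwargs": {"motion": [[[-0.87, -0.1, -0.2], [0, 0, 0.195], 0], [[-0.87, -0.1, -0.2], [0, 0, 0.195], 0], [[-0.87, -0.1, -0.2], [0, 0, 0.195], 0], [[-0.87, -0.1, -0.2], [0, 0, 0.195], 0], [[-0.87, -0.1, -0.2], [0, 0, 0.195], 0]]}}

```text
time_s: 0.98
tool_pos: [0.3896, 0.222, 0.3142]
orientation: [3.139, 0.0, 1.47]
ft_force: [-0.0, 0.2, 0.3]
finger_gap: 1.003
grasp_force: 0.0
```

```bash
python3 - <<'E'
from h import *
s=snap('wrist','w1'); o=r.get_obs(); print(o['tool_pos'],o['orientation'],o['qpos'],o['time_s']); print(np.round(s['tool_from_camera'],3),s['fx'],s['cx'],s['cy'])
q=load('w1')
for p in [(.39,.2256,.004),(.425,.09,0),(.61,.25,.125),(.538,.117,.052)]: print(p,proj(q,p))
cv2.imwrite('pics/w1b.png',cv2.resize(s['img'],(800,600),interpolation=cv2.INTER_CUBIC))
E
```

```text
[0.38987142 0.22205808 0.31426811] [3.13855646e+00 2.06829599e-04 1.46231568e+00] [ 4.43270881e-01 -2.73673765e-01  1.40911381e+00 -1.94725934e-03
  2.00367466e+00  5.50932181e-01] 1.0333
[[-0.001 -0.962 -0.271  0.074]
 [ 1.    -0.    -0.001 -0.001]
 [ 0.001 -0.271  0.962 -0.162]
 [ 0.     0.     0.     1.   ]] 325.19226210127806 279.6675403973126 208.58922383608245
(0.39, 0.2256, 0.004) [279.8838697  167.45797508]
(0.425, 0.09, 0) [310.37206851 249.4095109 ]
(0.61, 0.25, 0.125) [460.11554872 148.37611052]
(0.538, 0.117, 0.052) [388.86229847 237.61144755]
```

View pics/w1b.png

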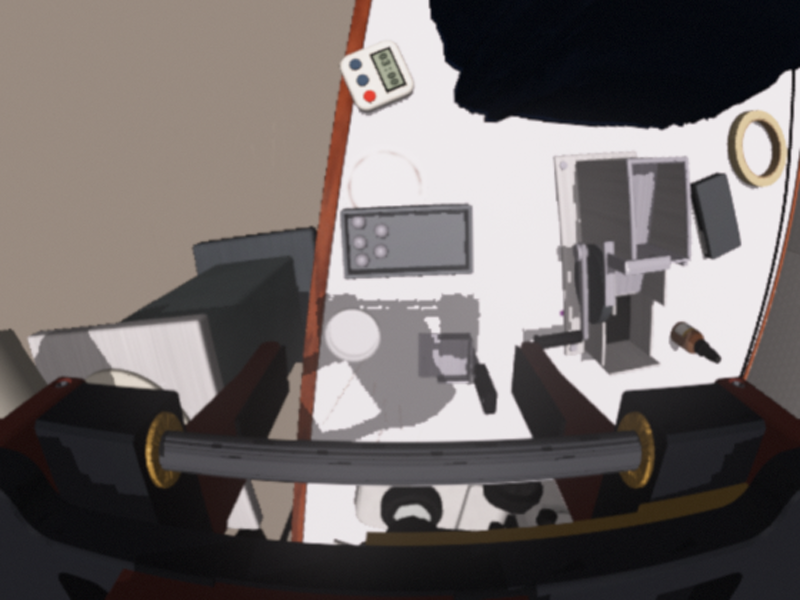

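The wrist view agrees with the fits. The tray's corners are at (343,210) and (472,272), the scoop is at (445,355) with its handle at (485,388), and the dispenser is on the right. I'll take one enlarged crop for a precise fit.

```bash
python3 - <<'E'
from h import *
a=load('w1')['img']; im=np.zeros((600,800,3),np.uint8)
c=cv2.resize(a[135:300,225:345],None,fx=3.6,fy=3.6,interpolation=cv2.INTER_CUBIC); im[:594,:432]=c
c=cv2.resize(a[100:265,368:492],None,fx=2.9,fy=2.9,interpolation=cv2.INTER_CUBIC); im[:c.shape[0],436:436+c.shape[1]]=c
cv2.imwrite('pics/w1c.png',im)
E
```

```text
(no output)
```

View pics/w1c.png

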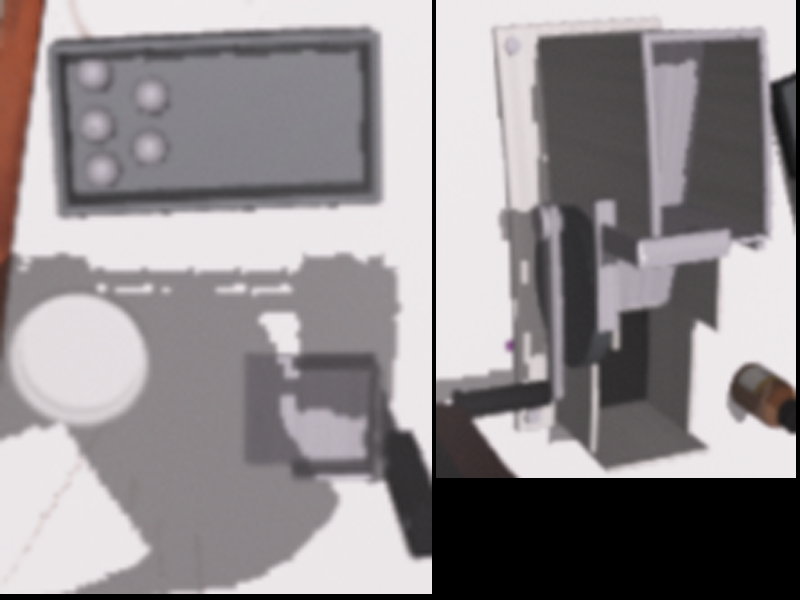

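```bash
cat >> fit.py <<'E'
print('-----')
q=load('w1'); A=lambda u,v:(q,225+u/3.6,135+v/3.6); B=lambda u,v:(q,368+(u-436)/2.9,100+v/2.9)
X0,X1,Y=-.0563,.0723,.0343
tr=[((X0,Y,.028),A(50,43)),((X0,-Y,.028),A(60,214)),((X1,Y,.028),A(378,30)),((X1,-Y,.028),A(382,202))]
tt=[((X0,Y,.03),T(127,565)),((X0,-Y,.03),T(238,570)),((X1,Y,.03),T(137,358)),((X1,-Y,.03),T(252,362))]
fit('tray w',tr,qt); fit('tray top',tt,qt); fit('tray w+t',tr+tt,qt)
sw=[((.028,-.026,.002),A(246,353)),((.028,.026,.002),A(246,465)),((-.028,.026,.02),A(382,478)),((-.032,0,.117),(q,488*.7,408*.7))]
fit('scoop w',sw,qs)
rim=[((-.031,.1085,.125),B(643,33)),((.031,.1085,.125),B(766,30)),((.031,.0195,.125),B(770,237)),((-.031,.0195,.125),B(655,240)),((-.05,.1125,.004),B(495,28)),((-.103,-.068,.052),B(458,400))]
qd2,_=fit('disp w',rim,qd)
for n,p in dict(hopper=(0,.064,.078),grip0=(-.078,-.068,.052),pivot=(-.078,.02,.052)).items(): print(n,np.round(w(qd2,p),4))
E
python3 fit.py | sed -n '/-----/,$p'
```

```text
-----
tray w [ 0.3899  0.2267 -0.0611] [[-0.8, -0.2], [-0.4, 0.4], [0.9, -0.2], [0.3, 0.1]]
tray top [ 0.389   0.2223 -0.0542] [[0.1, 0.0], [0.0, 0.1], [0.5, -0.2], [-0.7, 0.1]]
tray w+t [ 0.3896  0.2259 -0.0584] [[-1.0, 0.5], [-0.5, 1.0], [0.7, 0.3], [0.2, 0.6], [-1.4, -0.3], [-1.5, -0.1], [-0.8, -0.5], [-2.0, -0.1]]
scoop w [0.4256 0.0913 3.043 ] [[0.1, 0.8], [-0.3, -0.1], [-2.1, 0.7], [2.3, -2.0]]
disp w [0.617  0.1877 0.0306] [[0.3, -0.4], [-0.2, -0.7], [0.3, -1.5], [-0.5, 2.6], [2.5, 0.1], [-0.9, 1.7]]
hopper [0.615  0.2516 0.078 ]
grip0 [0.5411 0.1173 0.052 ]
pivot [0.5384 0.2053 0.052 ]
```

Request:
{"fn": "carry_out", "kwargs": {"motion": [[[-0.633, 0.406, 0.7], [0, 0, 0.0025], 0], [[-0.633, 0.406, 0.7], [0, 0, 0.0025], 0], [[-0.633, 0.406, 0.7], [0, 0, 0.0025], 0], [[-0.633, 0.406, 0.7], [0, 0, 0.0025], 0], [[-0.633, 0.406, 0.7], [0, 0, 0.0025], 0]]}}

```text
time_s: 1.45
tool_pos: [0.4575, 0.0916, 0.1706]
orientation: [-3.141, -0.0, 1.474]
ft_force: [-0.1, 0.5, -0.6]
finger_gap: 1.0
grasp_force: 0.0
```

```bash
python3 - <<'E'
from h import *
snap('wrist','w2'); o=r.get_obs(); print(o['tool_pos'],o['orientation'])
go((.4568,.0873,.077),(np.pi,0,1.454))
cv2.imwrite('pics/w2b.png',cv2.resize(load('w2')['img'][100:400,100:500],(800,600),interpolation=cv2.INTER_CUBIC))
q=load('w2')
for p in [(.4568,.0873,.117),(.397,.12,.002),(.391,.068,.002)]: print((proj(q,p)-100)*2)
E
```

```text
[0.45710837 0.08755654 0.1642183 ] [-3.13349425  0.0049692   1.4710556 ]
[0.001, 0.002, 0.436] [-0.0026, 0.0016, 0.0054]
[361.40339408 265.56218677]
[240.4023825  140.40947878]
[242.98198607 236.61151177]
```

View pics/w2b.png

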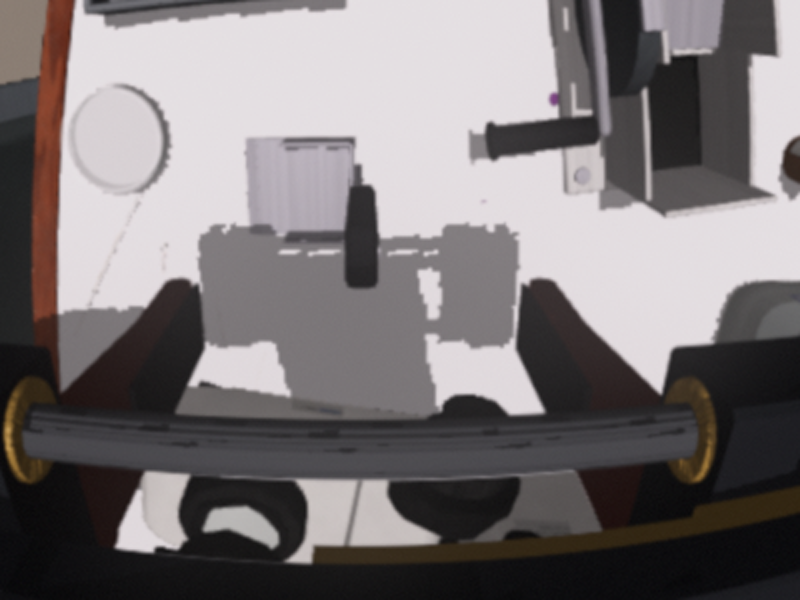

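The handle top is near (361,265), where it was predicted, and the lip is about 2 mm off. I'm going down to grip.

Request:
{"fn": "carry_out", "kwargs": {"motion": [[[0, 0, 0.43], [0, 0, 0.004], 0], [[0, 0, 0.43], [0, 0, 0.004], 0], [[0, 0, 0.43], [0, 0, 0.004], 0], [[0, 0, 0.43], [0, 0, 0.004], 0], [[0, 0, 0.43], [0, 0, 0.004], 255]]}}

```text
time_s: 1.92
tool_pos: [0.4581, 0.0932, 0.0887]
orientation: [3.14, -0.001, 1.461]
ft_force: [0.9, 0.4, 0.3]
finger_gap: 0.958
grasp_force: 0.0
```

Request:
{"fn": "carry_out", "kwargs": {"motion": [[[0, 0, 0], [0, 0, 0], 255], [[0, 0, 0], [0, 0, 0], 255], [[0, 0, 0], [0, 0, 0], 255], [[0, 0, 0], [0, 0, 0], 255], [[0, 0, 0], [0, 0, 0], 255]]}}

```text
time_s: 2.33
tool_pos: [0.458, 0.0927, 0.0876]
orientation: [3.14, -0.0, 1.46]
ft_force: [0.6, 0.3, 0.1]
finger_gap: 0.582
grasp_force: 0.0
```

Request:
{"fn": "carry_out", "kwargs": {"motion": [[[0, 0, 0], [0, 0, 0], 255], [[0, 0, 0], [0, 0, 0], 255], [[0, 0, 0], [0, 0, 0], 255]]}}

```text
time_s: 2.58
tool_pos: [0.4575, 0.0925, 0.0866]
orientation: [-3.141, 0.0, 1.46]
ft_force: [-0.6, -0.2, 0.3]
finger_gap: 0.359
grasp_force: 0.0
```

The measured pose was still settling when I took the picture. I'll correct by 5 mm in y and 8 mm in z, then close.

Request:
{"fn": "carry_out", "kwargs": {"motion": [[[-0.025, 0, 0.045], [0, 0, 0.001], 150], [[-0.025, 0, 0.045], [0, 0, 0.001], 150], [[-0.025, 0, 0.045], [0, 0, 0.001], 255], [[-0.025, 0, 0.045], [0, 0, 0.001], 255], [[-0.025, 0, 0.045], [0, 0, 0.001], 255]]}}

```text
time_s: 3.0
tool_pos: [0.457, 0.0875, 0.0776]
orientation: [-3.142, -0.0, 1.456]
ft_force: [0.9, 0.1, 0.4]
finger_gap: 0.222
grasp_force: 0.0
```

Request:
{"fn": "carry_out", "kwargs": {"motion": [[[0, 0, 0], [0, 0, 0], 255], [[0, 0, 0], [0, 0, 0], 255], [[0, 0, 0], [0, 0, 0], 255], [[0, 0, 0], [0, 0, 0], 255]]}}

```text
time_s: 3.33
tool_pos: [0.4571, 0.0876, 0.0778]
orientation: [3.141, -0.0, 1.457]
ft_force: [-0.7, 0.5, 1.0]
finger_gap: 0.136
grasp_force: 30.0
```

```bash
python3 - <<'E'
from h import *
o=r.get_obs(); print(o['tool_pos'],o['orientation'],o['finger_gap'],o['grasp_force'],o['ft_force'],o['time_s'])
E
```

```text
[0.45708969 0.08760667 0.07777177] [ 3.14123806e+00 -2.38743494e-05  1.45666693e+00] 0.13588969797965952 29.99920964241028 [-0.72047853  0.49934637  1.01087863] 3.3333
```

The gap reads 12 mm with 30 N, so the handle is gripped. I'll lift and carry the scoop over the empty end of the tray.

Request:
{"fn": "carry_out", "kwargs": {"motion": [[[0, 0, -0.375], [0, 0, 0], 255], [[0, 0, -0.375], [0, 0, 0], 255], [[0.666, -0.079, -0.375], [0, 0, -0.018], 255], [[0.666, -0.079, -0.375], [0, 0, -0.018], 255], [[0.666, -0.079, -0.375], [0, 0, -0.018], 255]]}}

```text
time_s: 3.75
tool_pos: [0.4568, 0.2136, 0.1536]
orientation: [3.14, -0.001, 1.511]
ft_force: [0.4, -1.1, -1.3]
finger_gap: 0.136
grasp_force: 30.0
```

Request:
{"fn": "carry_out", "kwargs": {"motion": [[[0.03, 0, 0], [0, 0, 0], 255], [[0.03, 0, 0], [0, 0, 0], 255], [[0.03, 0, 0], [0, 0, 0], 255], [[0.03, 0, 0], [0, 0, 0], 255]]}}

```text
time_s: 4.08
tool_pos: [0.4569, 0.2175, 0.1524]
orientation: [-3.141, 0.001, 1.512]
ft_force: [0.9, 0.0, -1.7]
finger_gap: 0.133
grasp_force: 30.0
```

```bash
python3 - <<'E'
from h import *
for i in range(4): r.snapshot('wrist')
snap('wrist','w3'); o=r.get_obs(); print(o['tool_pos'],o['orientation'],o['grasp_force'],o['time_s'])
go((.4565,.2217,.0818),(np.pi,0,1.513))
q=load('w3');p=np.array(q['pos']);W=R.from_euler('xyz',q['rpy']).as_matrix()
for m in[(.026,-.060,.0758),(-.026,-.060,.0758),(.026,-.04,.0578),(-.026,-.04,.0578)]: print('scoop',proj(q,p+W@m))
for m in[(-.052,.03,.03),(-.052,-.03,.03),(.068,.03,.03),(.068,-.03,.03)]:
    R2=R.from_euler('z',-.058).as_matrix(); print('tray',proj(q,R2@m+[.3897,.2255,0]))
cv2.imwrite('pics/w3b.png',cv2.resize(q['img'][100:310,140:420],(800,600),interpolation=cv2.INTER_CUBIC))
E
```

```text
[0.45704731 0.21762665 0.15275918] [3.14133363e+00 5.29445079e-08 1.51157132e+00] 29.99896466732025 4.3333
[0.02, -0.004, 0.355] [0.0001, 0.0, -0.0005]
scoop [202.0978341  184.84431324]
scoop [206.4893165  248.24321782]
scoop [223.850802   189.72361027]
scoop [227.472338   257.88344099]
tray [152.0341456  167.31771083]
tray [157.91044676 228.40789238]
tray [280.98775591 164.78447683]
tray [281.0614592  229.13843924]
```

View pics/w3b.png

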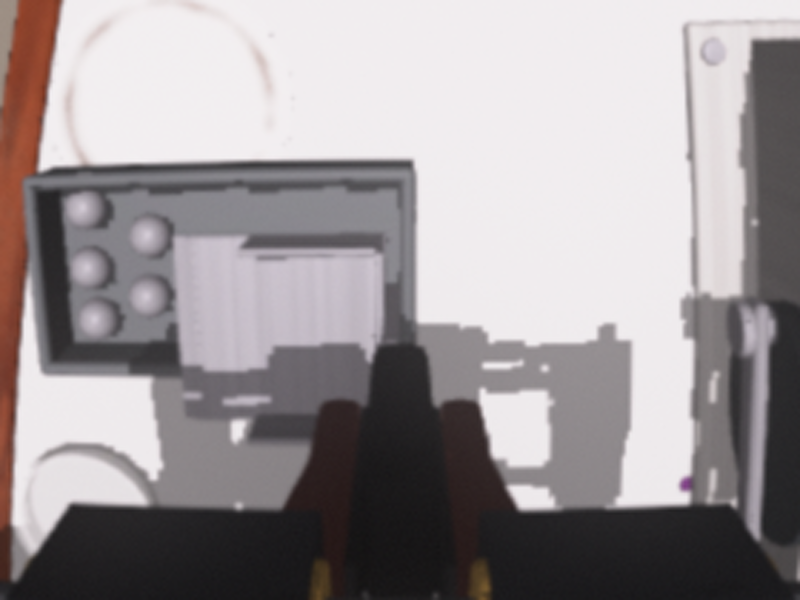

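The scoop's lip corners are at (175,237) and (187,418), the tray's rim is at TL (25,178), TR (413,162) and BL (42,373), and the balls are at the left. I'll refit the tray and scoop relative to the settled tool.

```bash
python3 - <<'E' | sed -n '/=====/,$p'
from fit import *
print('=====')
q=load('w3'); C=lambda u,v:(q,140+u/2.857,100+v/2.857)
x,_=fit('tray3',[((X0,Y,.029),C(25,178)),((X1,Y,.029),C(413,162)),((X0,-Y,.029),C(42,374))],qt)
p=np.array(q['pos']);W=R.from_euler('xyz',q['rpy']).as_matrix()
h=p[2]-.0778
for u,v in((175,237),(187,418)):
    print('lip in tool',W.T@(atz(*C(u,v),h+.001)-p))
for b in((88,208),(92,267),(98,319),(150,235),(150,296)): print('ball tray',R.from_euler('z',-x[2]).apply(atz(*C(*b),.0115)-[x[0],x[1],0]).round(4))
E
```

```text
=====
tray3 [ 0.3896  0.2272 -0.0441] [[-1.5, -0.4], [0.5, 0.1], [0.3, 0.4]]
lip in tool [ 0.02728308 -0.06083381  0.07678274]
lip in tool [-0.0247305  -0.06097698  0.07678614]
ball tray [-0.0395  0.0202  0.0115]
ball tray [-0.0399 -0.0007  0.0115]
ball tray [-0.0396 -0.0195  0.0115]
ball tray [-0.0177  0.01    0.0115]
ball tray [-0.0195 -0.0115  0.0115]
```

Request:
{"fn": "carry_out", "kwargs": {"motion": [[[0.0225, 0, 0], [0, 0, -0.002], 255], [[0.0225, 0, 0.1], [0, 0, -0.002], 255], [[0.0225, 0, 0.2], [0, 0, -0.002], 255], [[0.0225, 0, 0.27], [0, 0, -0.002], 255], [[0.0225, 0, 0.34], [0, 0, -0.002], 255]]}}

```text
time_s: 4.75
tool_pos: [0.4569, 0.223, 0.0836]
orientation: [-3.141, 0.0, 1.519]
ft_force: [-0.6, -0.0, -0.3]
finger_gap: 0.136
grasp_force: 30.0
```

Request:
{"fn": "carry_out", "kwargs": {"motion": [[[0, 0, 0.005], [0, 0, 0], 255], [[0, 0, 0.01], [0, 0, 0], 255], [[0, 0, 0.014], [0, 0, 0], 255], [[0, 0, 0.014], [0, 0, 0], 255], [[0, 0, 0.014], [0, 0, 0], 255]]}}

```text
time_s: 5.17
tool_pos: [0.4573, 0.2232, 0.0824]
orientation: [3.141, -0.0, 1.519]
ft_force: [0.4, 0.7, -1.8]
finger_gap: 0.133
grasp_force: 30.0
```

```bash
python3 - <<'E'
from h import *
o=r.get_obs(); print(o['tool_pos'],o['orientation'],o['ft_force'],o['wrist_torque'],o['grasp_force'],o['time_s'])
E
```

```text
[0.45731011 0.2231553  0.08236728] [ 3.14098157e+00 -3.11750172e-04  1.51942997e+00] [ 0.39421897  0.72537991 -1.84786761] [-0.08119259  0.02990115  0.03446246] 29.999760389328003 5.1667
```

Request:
{"fn": "carry_out", "kwargs": {"motion": [[[-0.005, 0, 0.003], [0, 0, 0], 255], [[-0.005, 0, 0.006], [0, 0, 0], 255], [[-0.005, 0, 0.006], [0, 0, 0], 255], [[-0.005, 0, 0.006], [0, 0, 0], 255]]}}

```text
time_s: 5.5
tool_pos: [0.4573, 0.222, 0.0813]
orientation: [3.141, -0.0, 1.519]
ft_force: [-1.2, -0.3, 2.7]
finger_gap: 0.137
grasp_force: 30.0
```

The floor contact is light, about 4 N. Now I'll push forward under the balls.

Request:
{"fn": "carry_out", "kwargs": {"motion": [[[0, -0.04, 0], [0, 0, 0], 255], [[0, -0.08, 0], [0, 0, 0], 255], [[0, -0.12, 0], [0, 0, 0], 255], [[0, -0.16, 0], [0, 0, 0], 255], [[0, -0.2, 0], [0, 0, 0], 255]]}}

```text
time_s: 5.92
tool_pos: [0.4168, 0.2243, 0.0813]
orientation: [3.14, -0.001, 1.52]
ft_force: [2.0, 0.2, 4.7]
finger_gap: 0.135
grasp_force: 30.0
```

Request:
{"fn": "carry_out", "kwargs": {"motion": [[[0, -0.03, 0], [0, 0, 0], 255], [[0, -0.055, 0], [0, 0, 0], 255], [[0, -0.075, 0], [0, 0, 0], 255], [[0, -0.08, 0], [0, 0, 0], 255], [[0, -0.08, 0], [0, 0, 0], 255]]}}

```text
time_s: 6.33
tool_pos: [0.401, 0.2251, 0.0813]
orientation: [3.14, -0.001, 1.52]
ft_force: [3.2, -0.6, 6.7]
finger_gap: 0.136
grasp_force: 30.0
```

```bash
python3 - <<'E'
from h import *
snap('wrist','w4');o=r.get_obs(); print(o['tool_pos'],o['orientation'],o['ft_force'],o['wrist_torque'],o['grasp_force'],o['time_s'])
E
```

```text
[0.40103426 0.22514346 0.08126598] [ 3.14056114e+00 -5.82769615e-04  1.51965407e+00] [2.61084653 0.58488543 6.34777652] [-0.09462474 -0.60865882 -0.00133554] 30.00186324119568 6.3833
```

Request:
{"fn": "carry_out", "kwargs": {"motion": [[[0, -0.008, 0], [0, 0, 0], 255], [[0, 0.018, 0.0], [0.0208, 0, 0], 255], [[0, 0.043, 0.003], [0.0417, 0, 0], 255], [[0, 0.068, 0.008], [0.0625, 0, 0], 255], [[0, 0.092, 0.014], [0.0833, 0, 0], 255]]}}

```text
time_s: 6.8
tool_pos: [0.4185, 0.2243, 0.0779]
orientation: [-2.874, -0.001, 1.52]
ft_force: [0.4, 0.9, 3.6]
finger_gap: 0.134
grasp_force: 30.0
```

```bash
python3 - <<'E'
from h import *
for i in range(3): r.snapshot('wrist')
snap('wrist','w5');o=r.get_obs(); print(o['tool_pos'],o['orientation'],o['ft_force'],o['wrist_torque'],o['grasp_force'],o['time_s'])
a=load('w4')['img'][130:330,130:330];b=load('w5')['img'][130:330,130:330]
cv2.imwrite('pics/w45.png',cv2.resize(np.hstack([a,b]),None,fx=2,fy=2,interpolation=cv2.INTER_CUBIC))
E
```

```text
[0.41867634 0.2239758  0.0774426 ] [-2.87542487e+00  4.16819587e-04  1.51908768e+00] [-3.68608329e-03  3.52264791e-01  4.48197615e+00] [-0.05954556  0.14734403  0.02514774] 30.000201165676117 7.0
```

View pics/w45.png

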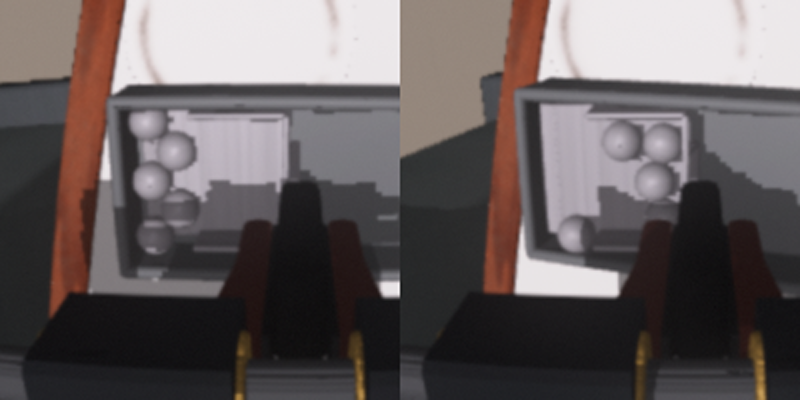

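All five balls are on the scoop against the wall in the left frame. After the tilt, in the right frame, at least three sit deep in the bowl at (620,140), (660,142) and (657,182), a fourth is near the handle, and one is loose at the lip at (577,233). I'll lift gently.

Request:
{"fn": "carry_out", "kwargs": {"motion": [[[0, -0.02, -0.074], [0, 0, 0], 255], [[0, -0.06, -0.22], [0, 0, 0], 255], [[0, -0.105, -0.386], [0, 0, 0], 255], [[0, -0.155, -0.57], [0, 0, 0], 255], [[0, -0.2, -0.735], [0, 0, 0], 255]]}}

```text
time_s: 7.42
tool_pos: [0.4172, 0.2239, 0.2304]
orientation: [-2.875, 0.001, 1.52]
ft_force: [0.8, 0.3, -1.4]
finger_gap: 0.137
grasp_force: 30.0
```

```bash
python3 - <<'E'
from h import *
for i in range(5): r.snapshot('wrist')
snap('wrist','w6');o=r.get_obs(); print(o['tool_pos'],o['orientation'],o['ft_force'],o['grasp_force'],o['time_s'],o['qpos'])
E
```

```text
[0.41783135 0.22380421 0.22751755] [-2.87511252e+00  1.88546188e-03  1.51961624e+00] [ 0.2940007  -0.10081072 -2.66269403] 29.999366104602814 7.7167 [ 0.34570924 -0.03148063  1.3688521   0.1130011   2.04891673  0.43683546]
```

```bash
python3 - <<'E'
from h import *
for f in('w5','w6'):
    g=cv2.cvtColor(load(f)['img'][150:290,180:300],cv2.COLOR_BGR2GRAY); g=cv2.resize(g,None,fx=4,fy=4,interpolation=cv2.INTER_CUBIC)
    c=cv2.HoughCircles(g,cv2.HOUGH_GRADIENT,1,25,param1=120,param2=18,minRadius=28,maxRadius=48)
    print(f,[] if c is None else [(round(180+x/4),round(150+y/4),round(q/4,1)) for x,y,q in c[0]])
a,b=[cv2.cvtColor(load(f)['img'],cv2.COLOR_BGR2GRAY) for f in('w5','w6')]
for x,y in((240,200),(260,201),(258,221),(218,246)):
    m=cv2.matchTemplate(b[y-20:y+21,x-20:x+21],a[y-9:y+10,x-9:x+10],cv2.TM_CCOEFF_NORMED); print(x,y,m.max().round(2),np.unravel_index(m.argmax(),m.shape))
E
```

```text
w5 [(217, 247, np.float32(8.2))]
w6 []
240 200 0.97 (np.int64(16), np.int64(13))
260 201 0.74 (np.int64(7), np.int64(11))
258 221 0.75 (np.int64(6), np.int64(15))
218 246 0.84 (np.int64(3), np.int64(19))
```

```bash
python3 - <<'E'
from h import *
for f in('w5','w6'):
    g=cv2.cvtColor(load(f)['img'],cv2.COLOR_BGR2GRAY)[184:258,204:284]
    for r_ in g[::2,::1]: print(''.join('.:-=+*#%@'[min(8,int(v)//29)] for v in r_))
    print()
E
```

```text
###*###############**+=----------------------------------====-------==-=========
##################**+++++++++++++++++++++++++++++++++++++++++++++++==------=++++
#################****************************************************+=------=++
####################*************++=====++***************++********##*=-------=+
###***###################**##**+++++++======++++*****++++====++****##*+=------=+
###***###################*****++****+++++===--=+***+++++++++======+*#*+=------=+
#####*###################**************+++===--=+++********++++==-=***+=------=+
####**###################********####***+++==--=+************+++===***+=------=+
###****##################******#######***+++==-=+***######***+++===***=-------=+
###****##**##############******####******++===-=+**########***++===***=-------==
#####**##***#############***************+++==--=+***#####*****++===***=--------=
###****###***####**######**************+++==--===+***********++====+*+=---------
#####***#****#####*######*******++++++++======+***++******++++=====+**=---------
####**********####*######**********+++++******+
[... 4194 characters left out ...]
====================---:::::::::-----::.............
+*#####**##############*+======================--:::::::::::::--::..............
+*#####***##############*=----------------------::::::::::::::::................
-==++++++++++++++++++++++=--------------------:::::::::::::::::.................
::::::::::::::::::::::::----------------------::::::::::::::::..................
::::::::::::::::::::::::---------------------:::::::::::::::::..................
:::::::::::::::::::::::----------------------:::::::::::::::::..................
::::::::::::::::::::::--=============+++====--:::::::::::::::...................
:::::::::::::::::::::::----===----=*%%%%%%##+-:::::::::::::::...................
```

The wrist frame after the lift shows four balls in a 2x2 cluster plus a fifth beside the handle, so all are in the bowl. Next I'll work out the carry and pour rows.

```bash
cat > pour.py <<'E'
from h import *
D=R.from_euler('z',.032); H=np.array([.613,.2515,0])
def tcp(Lx,Lz,phi,yd=.0):
    a=np.radians(phi); f=np.array([-np.cos(a),-np.sin(a)]); u=np.array([-np.sin(a),np.cos(a)])
    t=np.array([Lx,Lz])-.061*f+.0778*u
    return D.apply([t[0],yd-.0013,t[1]])+H
def rpy(phi,yaw): return (R.from_euler('z',yaw)*R.from_euler('x',np.pi-np.radians(phi))).as_euler('xyz')
def rows(ts,start):
    W=R.from_euler('xyz',start[1])
    for p,e in ts:
        s=W.inv().apply(np.array(p)-start[0])/.2; t=(W.inv()*R.from_euler('xyz',e)).as_rotvec()/np.pi
        print([np.round(s,3).tolist(),np.round(t,4).tolist(),255])
    print(); return ts[-1]
E
python3 - <<'E'
from pour import *
o=r.get_obs(); st=(o['tool_pos'],o['orientation'])
print(rpy(-15,1.52)-o['orientation'])
lin=lambda x:(.224+(x-.418)/(.679-.418)*.029, 1.52+(x-.418)/(.679-.418)*.083)
c=lambda X,P,z=.2290:[((x,lin(x)[0],z),rpy(p,lin(x)[1])) for x,p in zip(X,P)]
st=rows(c([.424,.440,.466,.496,.522],[-15.3]*5),st)
st=rows(c([.547,.572,.595,.614,.628],[-15.3,-15,-13,-11,-9]),st)
P=[(0.0,.158,-7),(.005,.153,-5),(.005,.145,-4),(.005,.138,-3),(.005,.135,-3)]
st=rows([(tcp(a,b,f),rpy(f,1.603)) for a,b,f in P],st)
P=[(.005,.131,3),(.005,.128,10),(.005,.125,17),(.005,.122,24),(.005,.12,31)]
st=rows([(tcp(a,b,f),rpy(f,1.603)) for a,b,f in P],st)
P=[(.005,.118,38),(.005,.118,42),(.005,.118,42),(.005,.118,42),(.005,.118,42)]
st=rows([(tcp(a,b,f),rpy(f,1.603)) for a,b,f in P],st); print(st)
E
```

```text
[-0.00468075 -0.00188546  0.00038376]
[[0.006, 0.028, -0.015], [0.0002, 0.0004, -0.0009], 255]
[[0.019, 0.104, -0.036], [0.0002, -0.0, -0.0024], 255]
[[0.04, 0.229, -0.07], [0.0002, -0.0007, -0.005], 255]
[[0.064, 0.372, -0.109], [0.0002, -0.0015, -0.0079], 255]
[[0.085, 0.497, -0.143], [0.0002, -0.0022, -0.0104], 255]

[[0.016, 0.12, -0.033], [0.0, -0.0007, -0.0024], 255]
[[0.032, 0.241, -0.066], [-0.0017, -0.0013, -0.0049], 255]
[[0.047, 0.351, -0.096], [-0.0128, -0.0018, -0.0072], 255]
[[0.059, 0.443, -0.121], [-0.0239, -0.0021, -0.0091], 255]
[[0.068, 0.51, -0.14], [-0.035, -0.0023, -0.0105], 255]

[[0.021, 0.273, -0.037], [-0.0111, -0.0007, -0.0051], 255]
[[0.021, 0.288, -0.026], [-0.0222, -0.0006, -0.0051], 255]
[[0.021, 0.287, 0.008], [-0.0278, -0.0006, -0.0051], 255]
[[0.021, 0.285, 0.038], [-0.0333, -0.0005, -0.0051], 255]
[[0.021, 0.287, 0.053], [-0.0333, -0.0005, -0.0051], 255]

[[0.0, -0.041, -0.01], [-0.0333, 0.0, 0.0], 255]
[[0.0, -0.093, -0.024], [-0.0722, 0.0, 0.0], 255]
[[0.0, -0.149, -0.031], [-0.1111, 0.0, 0.0], 255]
[[0.0, -0.206, -0.031], [-0.15, 0.0, 0.0], 255]
[[0.0, -0.266, -0.029], [-0.1889, 0.0, 0.0], 255]

[[0.0, -0.055, -0.026], [-0.0389, 0.0, -0.0], 255]
[[0.0, -0.085, -0.042], [-0.0611, 0.0, -0.0], 255]
[[0.0, -0.085, -0.042], [-0.0611, 0.0, -0.0], 255]
[[0.0, -0.085, -0.042], [-0.0611, 0.0, -0.0], 255]
[[0.0, -0.085, -0.042], [-0.0611, 0.0, -0.0], 255]

(array([0.61131595, 0.25014543, 0.21663363]), array([2.40855437, 0.        , 1.603     ]))
```

Request:
{"fn": "carry_out", "kwargs": {"motion": [[[0.006, 0.03, -0.015], [0, 0, -0.001], 255], [[0.019, 0.104, -0.036], [0, 0, -0.0024], 255], [[0.04, 0.229, -0.07], [0, -0.0007, -0.005], 255], [[0.064, 0.372, -0.109], [0, -0.0015, -0.0079], 255], [[0.085, 0.497, -0.143], [0, -0.0022, -0.0104], 255]]}}

```text
time_s: 8.13
tool_pos: [0.5241, 0.2357, 0.2301]
orientation: [-2.877, -0.001, 1.553]
ft_force: [0.0, 0.4, -1.6]
finger_gap: 0.133
grasp_force: 30.0
```

Request:
{"fn": "carry_out", "kwargs": {"motion": [[[0.016, 0.12, -0.033], [0, -0.0007, -0.0024], 255], [[0.032, 0.241, -0.066], [-0.0017, -0.0013, -0.0049], 255], [[0.047, 0.351, -0.096], [-0.0128, -0.0018, -0.0072], 255], [[0.059, 0.443, -0.121], [-0.0239, -0.0021, -0.0091], 255], [[0.068, 0.51, -0.14], [-0.035, -0.0023, -0.0105], 255]]}}

```text
time_s: 8.55
tool_pos: [0.6306, 0.2471, 0.229]
orientation: [-2.987, -0.0, 1.586]
ft_force: [0.4, -0.0, -1.7]
finger_gap: 0.134
grasp_force: 30.0
```

Request:
{"fn": "carry_out", "kwargs": {"motion": [[[0.006, 0.08, -0.02], [-0.008, 0, -0.002], 255], [[0.012, 0.16, -0.03], [-0.014, 0, -0.003], 255], [[0.018, 0.22, -0.035], [-0.02, 0, -0.004], 255], [[0.021, 0.265, -0.03], [-0.025, 0, -0.005], 255], [[0.021, 0.285, -0.02], [-0.03, 0, -0.005], 255]]}}

```text
time_s: 8.97
tool_pos: [0.6867, 0.2523, 0.2251]
orientation: [-3.082, -0.002, 1.602]
ft_force: [-0.2, -0.1, -1.5]
finger_gap: 0.138
grasp_force: 30.0
```

```bash
python3 - <<'E'
from pour import *
for i in range(2): r.snapshot('wrist')
snap('side','s7');snap('top','t7');snap('wrist','w7');o=r.get_obs(); st=(o['tool_pos'],o['orientation']); print(st,o['time_s'],o['qpos'],tcp(.005,.135,-3),rpy(-3,1.603))
q=load('w7'); p=np.array(q['pos']);W=R.from_euler('xyz',q['rpy']).as_matrix()
g=cv2.cvtColor(q['img'],cv2.COLOR_BGR2GRAY)[184:258:2,204:284]
for r_ in g: print(''.join('.:-=+*#%@'[min(8,int(v)//29)] for v in r_))
P=[(.005,.141,-3),(.005,.135,-3),(.005,.135,-3)]
rows([(tcp(a,b,f),rpy(f,1.603)) for a,b,f in P],st)
E
```

```text
(array([0.68536224, 0.25246173, 0.2280373 ]), array([-3.08329832e+00, -3.02052078e-03,  1.60225862e+00])) 9.2167 [0.29763807 0.53686971 0.68585731 0.01982761 1.97424869 0.27336705] [0.6829939  0.2524399  0.20950088] [-3.08923278e+00  2.22044605e-16  1.60300000e+00]
#######%#####%%%#####+================================================+#%@@@@@@@
#############%%%####*++++++++++++++++++++++++++*******************++===+****#%@@
#############%%%####################################################**++****#%@@
#############%%%######%#########################*+=++********++++*####++****#%@@
##############%%####%%%%########################******####*****+++*###++***#%@@@
##############%%#####%%%#######%%########%#####*****#########***+++*##++***#%@@@
##############%%####%%#%#######################****####%%%%###***++*##++****##%@
##############%%#####%#%###############****####****####%%%%###***++*##++++****#%
#####################%%%##########**+++++++++++++***##########**+++*##+====++*#%
#################################*++*******+++===+***######*****++*###+=====+*#%
#######################%
[... 1632 characters left out ...]
===-======--::::::::::::::::::::::::::::::::
-----====================---------------------::::::::::::::::::::::::::::::::::
----------------------------------------------::::::::::::::::::::::::::::::::::
======---------------------------------------:::::::::::::::::::.:::::::::::::::
=======--------------------------------------:::::::::::::::::::.:.:::::::::::::
=======----------======++++++===============--::::::::::::::::.::.:..:.::.::::::
================+*###########*+==------======:::::::::::::::::...........::.::::
[[0.0, -0.008, 0.063], [-0.0019, -0.001, -0.0002], 255]
[[-0.0, -0.006, 0.093], [-0.0019, -0.001, -0.0002], 255]
[[-0.0, -0.006, 0.093], [-0.0019, -0.001, -0.0002], 255]
```

The balls are still aboard, and the margins over the hopper are over 15 mm. I'll lower and pour.

Request:
{"fn": "carry_out", "kwargs": {"motion": [[[0, -0.004, 0.03], [0, 0, 0], 255], [[0, -0.006, 0.06], [0, 0, 0], 255], [[0, -0.006, 0.085], [0, 0, 0], 255], [[0, -0.006, 0.093], [0, 0, 0], 255], [[0, -0.006, 0.093], [0, 0, 0], 255]]}}

```text
time_s: 9.63
tool_pos: [0.6832, 0.2524, 0.2083]
orientation: [-3.082, -0.003, 1.602]
ft_force: [0.1, -0.3, -1.6]
finger_gap: 0.139
grasp_force: 30.0
```

Request:
{"fn": "carry_out", "kwargs": {"motion": [[[0, -0.041, -0.01], [-0.0333, 0, 0], 255], [[0, -0.093, -0.024], [-0.0722, 0, 0], 255], [[0, -0.149, -0.031], [-0.1111, 0, 0], 255], [[0, -0.206, -0.031], [-0.15, 0, 0], 255], [[0, -0.266, -0.029], [-0.1889, 0, 0], 255]]}}

```text
time_s: 10.05
tool_pos: [0.6306, 0.2509, 0.2208]
orientation: [2.597, -0.005, 1.603]
ft_force: [-1.0, -0.9, -0.0]
finger_gap: 0.135
grasp_force: 30.0
```

Request:
{"fn": "carry_out", "kwargs": {"motion": [[[0, -0.055, -0.026], [-0.0389, 0, 0], 255], [[0, -0.085, -0.042], [-0.0611, 0, 0], 255], [[0, -0.085, -0.042], [-0.0611, 0, 0], 255], [[0, -0.085, -0.042], [-0.0611, 0, 0], 255], [[0, -0.085, -0.042], [-0.0611, 0, 0], 255]]}}

```text
time_s: 10.47
tool_pos: [0.6129, 0.2505, 0.2194]
orientation: [2.412, -0.004, 1.602]
ft_force: [0.1, 0.4, -0.9]
finger_gap: 0.136
grasp_force: 30.0
```

```bash
python3 - <<'E'
from pour import *
for i in range(4): r.snapshot('wrist')
snap('side','s8');snap('wrist','w8');o=r.get_obs(); st=(o['tool_pos'],o['orientation']); print(st,o['time_s'],o['ft_force'],tcp(.005,.118,42))
g=cv2.cvtColor(load('w8')['img'],cv2.COLOR_BGR2GRAY)[184:258:2,204:284]
for r_ in g: print(''.join('.:-=+*#%@'[min(8,int(v)//29)] for v in r_))
E
```

```text
(array([0.61301519, 0.2500522 , 0.21762384]), array([ 2.4136047 , -0.00335078,  1.60117806])) 10.7667 [ 0.08469486 -0.20579156 -1.08375732] [0.61131595 0.25014543 0.21663363]
*****###*#********#*+================================================+++==+#@@@@
+*******++++++++++*+=================================================+++==+*%@@@
+*****+===========+************************************************++*++===+%@@@
++===++++++++======++++++++++++++++++=+=+++==++++==++++++==========+##*+====*%@@
++++*********+++++++**********###**++==============================+##*+====+%@@
+*****##****#*#****#####****########*+============================++##*+====+#%@
+*****##***#####**######*****#######*++==========================+++##*+=====*%@
+******#***#####**######****#########****+========================++##*+=====+#%
++**********####**######*****#########***++=======================++##*=======*%
++*****##*#**###**######******#######****+========================++##+====+==+#
++***********###**######******#######**#*+========================++##+====+===*
++***********####*######******####
[... 1371 characters left out ...]
========++++=========---::::::---===-:::::::::::::::
===================================++***+=======-:::::::::::::--::::::::::::::::
============================++++********+======-::::::::::::::::::::::::::::::::
=========================----============------:::::::::::::::::::::::::::::::::
-------==+==============--------=---===-====---:::::::::::::::::::::::::::::::::
------======+==========--------------==-=------:::::::::::::::::::::::::::::::::
-----=-=--=====++=====------------------------::::::::::::::::::::::::::::::::::
-------------==========-===+++++++++++++++++=-:::::::::::::::::::::.::::::::::::
--------=-----=========+===++**###%%%%%%%%%%*=:::::::::::::::::::.:..:::::::::::
```

The bowl is empty, so the balls have been poured. Next I'll back the scoop out and plan setting it down near its old place.

```bash
python3 - <<'E'
from pour import *
o=r.get_obs(); st=(o['tool_pos'],o['orientation'])
P=[(.005,.125,35),(.005,.131,28),(.005,.138,21),(.005,.145,14),(.005,.152,7)]
st=rows([(tcp(a,b,f),rpy(f,1.603)) for a,b,f in P],st)
e=(np.pi,0,1.56)
st=rows([(tcp(.0,.165,0),rpy(0,1.603)),((.64,.225,.245),e),((.60,.20,.245),e),((.566,.175,.245),e),((.533,.15,.245),e)],st)
e=(np.pi,0,1.49)
st=rows([((.50,.12,.23),e),((.473,.10,.205),e),((.45,.083,.175),e),((.445,.083,.135),e),((.445,.083,.097),e)],st)
E
```

```text
[[0.001, 0.059, 0.012], [0.0373, -0.0005, -0.0011], 255]
[[0.001, 0.119, 0.034], [0.0762, -0.0005, -0.0011], 255]
[[0.001, 0.177, 0.058], [0.1151, -0.0006, -0.0011], 255]
[[0.001, 0.228, 0.085], [0.1539, -0.0007, -0.001], 255]
[[0.002, 0.273, 0.116], [0.1928, -0.0007, -0.001], 255]

[[-0.0, 0.028, -0.027], [0.0389, -0.0, 0.0], 255]
[[-0.13, -0.143, -0.06], [0.0389, -0.0008, 0.0137], 255]
[[-0.249, -0.346, -0.085], [0.0389, -0.0008, 0.0137], 255]
[[-0.368, -0.518, -0.106], [0.0389, -0.0008, 0.0137], 255]
[[-0.488, -0.686, -0.126], [0.0389, -0.0008, 0.0137], 255]

[[-0.152, -0.163, 0.075], [0.0, -0.0, 0.0223], 255]
[[-0.253, -0.297, 0.2], [0.0, -0.0, 0.0223], 255]
[[-0.339, -0.411, 0.35], [0.0, -0.0, 0.0223], 255]
[[-0.34, -0.436, 0.55], [0.0, -0.0, 0.0223], 255]
[[-0.34, -0.436, 0.74], [0.0, -0.0, 0.0223], 255]
```

Request:
{"fn": "carry_out", "kwargs": {"motion": [[[0, 0.059, 0.012], [0.0373, 0, -0.001], 255], [[0, 0.119, 0.034], [0.0762, 0, -0.001], 255], [[0, 0.177, 0.058], [0.1151, 0, -0.001], 255], [[0, 0.228, 0.085], [0.1539, 0, -0.001], 255], [[0, 0.273, 0.116], [0.1928, 0, -0.001], 255]]}}

```text
time_s: 11.18
tool_pos: [0.6692, 0.2518, 0.2386]
orientation: [3.018, -0.004, 1.605]
ft_force: [1.0, -0.2, 0.2]
finger_gap: 0.135
grasp_force: 30.0
```

Request:
{"fn": "carry_out", "kwargs": {"motion": [[[0, 0.028, -0.06], [0.0389, 0, 0], 255], [[-0.13, -0.143, -0.09], [0.0389, 0, 0.0137], 255], [[-0.249, -0.346, -0.1], [0.0389, 0, 0.0137], 255], [[-0.368, -0.518, -0.11], [0.0389, 0, 0.0137], 255], [[-0.488, -0.686, -0.126], [0.0389, 0, 0.0137], 255]]}}

```text
time_s: 11.6
tool_pos: [0.5387, 0.1531, 0.2408]
orientation: [-3.14, -0.003, 1.562]
ft_force: [-0.1, -1.1, 0.6]
finger_gap: 0.136
grasp_force: 30.0
```

Request:
{"fn": "carry_out", "kwargs": {"motion": [[[-0.152, -0.163, 0.075], [0, 0, 0.0223], 255], [[-0.253, -0.297, 0.2], [0, 0, 0.0223], 255], [[-0.339, -0.411, 0.35], [0, 0, 0.0223], 255], [[-0.34, -0.436, 0.55], [0, 0, 0.0223], 255], [[-0.34, -0.436, 0.7], [0, 0, 0.0223], 255]]}}

```text
time_s: 12.02
tool_pos: [0.4495, 0.086, 0.1022]
orientation: [3.137, -0.005, 1.49]
ft_force: [-0.5, 0.1, -1.4]
finger_gap: 0.134
grasp_force: 30.0
```

Request:
{"fn": "carry_out", "kwargs": {"motion": [[[0, 0, 0], [0, 0, 0], 255], [[0, 0, 0], [0, 0, 0], 255], [[0, 0, 0], [0, 0, 0], 255]]}}

```text
time_s: 12.27
tool_pos: [0.4518, 0.0874, 0.1058]
orientation: [3.136, -0.005, 1.492]
ft_force: [-0.2, 0.0, 0.0]
finger_gap: 0.134
grasp_force: 30.0
```

```bash
python3 - <<'E'
from pour import *
snap('top','t9');snap('side','s9');o=r.get_obs(); st=(o['tool_pos'],o['orientation']); print(st,o['time_s'],o['ft_force'])
rows([((.445,.083,.079),(np.pi,0,1.49))],st)
def asc(f,x0,x1,y0,y1,sy=2,sx=1):
    g=cv2.cvtColor(load(f)['img'],cv2.COLOR_BGR2GRAY)[y0:y1:sy,x0:x1:sx]
    for r_ in g: print(''.join('.:-=+*#%@'[min(8,int(v)//29)] for v in r_))
# hopper mouth in side view
D3=lambda p:D.apply(p)+[.614,.1876,0]
for p in[(-.028,.0225,.125),(.028,.0225,.125),(-.028,.105,.125),(.028,.105,.125),(0,.03,.06)]: print(proj(load('s9'),D3(p)).round(),proj(load('t9'),D3(p)).round())
E
```

```text
(array([0.45229291, 0.08760474, 0.10656421]), array([ 3.13426512, -0.00564014,  1.4921942 ])) 12.3667 [-0.04543138 -1.16701372 -1.18227693]
[[-0.027, -0.036, 0.137], [0.0023, -0.0018, 0.0007], 255]

[308. 289.] [184. 192.]
[282. 299.] [183. 168.]
[326. 327.] [148. 193.]
[299. 338.] [147. 169.]
[295. 310.] [186. 183.]
```

```bash
python3 - <<'E'
from h import *
def asc(g): 
    for r_ in g: print(''.join('.:-=+*#%@'[min(8,int(v)//29)] for v in r_))
for f,(x0,x1,y0,y1) in(('t',(144,194,160,204)),('s',(280,330,290,345))):
    a,b=[cv2.resize(cv2.cvtColor(load(f+k)['img'],cv2.COLOR_BGR2GRAY)[y0:y1,x0:x1],None,fx=1.5,fy=.8,interpolation=cv2.INTER_AREA) for k in('op0'[0:]if f=='t' else 'ide0','9')] 
    asc(np.hstack([a,b])); print()
a=cv2.cvtColor(load('t9')['img'],cv2.COLOR_BGR2GRAY)[243:300,168:206]; asc(cv2.resize(a,None,fx=2,fy=1))
E
```

```text
::::-+%%%%%%%%%%%%%%%%%%%%%%%%%%%%%%%%%%%%%%%%%%%%%%%%%%%%%%%%%%%%%%%%%%%%%::::-+%%%%%%%%%%%%%%%%%%%%%%%%%%%%%%%%%%%%%%%%%%%%%%%%%%%%%%%%%%%%%%%%%%%%%
::::-=##%%%%%%%%%%%%%%%%%%%%%%%%%%%%%%%%%%%%%%%%%%%%%%%%%%%%%%%%%%%%%%%%%%%::::-=##%%%%%%%%%%%%%%%%%%%%%%%%%%%%%%%%%%%%%%%%%%%%%%%%%%%%%%%%%%%%%%%%%%%
::::::+*%%%%%%%%%%%%%%%%%%%%%%%%%%%%%%%%%%%%%%%%%%%%%%%%%%%%%%%%%%%%%%%%%%%::::::+*%%%%%%%%%%%%%%%%%%%%%%%%%%%%%%%%%%%%%%%%%%%%%%%%%%%%%%%%%%%%%%%%%%%
::::::+*%%%%%%%%%%%%%%%%%%%%%%%%%%%%%%%%%%%%%%%%%%%%%%%%%%%%%%%%%%%%%%%%%%%::::::+*%%%%%%%%%%%%%%%%%%%%%%%%%%%%%%%%%%%%%%%%%%%%%%%%%%%%%%%%%%%%%%%%%%%
:::::-*#%%%%####################################************###%%%%%%%%%%%%:::::-*#%%%%%%##%%%##########################%##****###*****###%%%%%%%%%%%%
::-==+#######***********************************************+++###*########::--=+#######*****#******************************************++######%%%%%%
:-=**+****++*********+++++++++++++=========================+*+-+**===+**###:-=******************+++++++++++++=========================+*+-+**===+**###
:-=*+=------------=------------------------
[... 14519 characters left out ...]
*******
#####*++==-::-=+***####*************++====-==+******************************
%%%%##++=--::-==+***##***************++==---=+******************************
%%%%#*+==--::--==+*******************++===--==+*****************************
%%%%#*++=--::::-=+********************++==---==+****************************
+**##*++=========+********************++===---==+***************************
==-----=====++++++++******************+++===---==++*********++*+++++++++++++
========-----==+***********************++===---==+++++++++++++++++++++++++++
================--==++*****************+++===----==+++++++++++++++++++++++++
=====================++****************+++===------==+++++++++++++++++======
```

The side frame shows at least four balls in the hopper along its front wall. I'll set the scoop down and release it.

Request:
{"fn": "carry_out", "kwargs": {"motion": [[[-0.02, -0.03, 0.05], [0.002, -0.002, 0], 255], [[-0.02, -0.03, 0.1], [0.002, -0.002, 0], 255], [[-0.02, -0.03, 0.125], [0.002, -0.002, 0], 255], [[-0.02, -0.03, 0.138], [0.002, -0.002, 0], 255], [[-0.02, -0.03, 0.138], [0.002, -0.002, 0], 255]]}}

```text
time_s: 12.78
tool_pos: [0.4437, 0.0839, 0.0751]
orientation: [-3.137, 0.002, 1.492]
ft_force: [0.8, -0.5, -1.3]
finger_gap: 0.134
grasp_force: 30.0
```

```bash
python3 - <<'E'
from h import *
o=r.get_obs(); print(o['tool_pos'],o['orientation'],o['time_s'],o['ft_force'])
E
```

```text
[0.44371921 0.08387065 0.07511777] [-3.13695672e+00  1.72012729e-03  1.49197610e+00] 12.7833 [ 0.76997612 -0.54089438 -1.33942613]
```

Request:
{"fn": "carry_out", "kwargs": {"motion": [[[0, 0, 0], [0, 0, 0], 255], [[0, 0, 0], [0, 0, 0], 255], [[0, 0, 0], [0, 0, 0], 255]]}}

```text
time_s: 13.03
tool_pos: [0.4441, 0.0839, 0.0757]
orientation: [-3.138, 0.002, 1.492]
ft_force: [0.4, 0.2, -2.1]
finger_gap: 0.134
grasp_force: 30.0
```

Request:
{"fn": "carry_out", "kwargs": {"motion": [[[0, 0, 0.005], [0, 0, 0], 255], [[0, 0, 0.01], [0, 0, 0], 255], [[0, 0, 0.01], [0, 0, 0], 255]]}}

```text
time_s: 13.28
tool_pos: [0.4443, 0.0839, 0.0747]
orientation: [-3.139, 0.001, 1.492]
ft_force: [-1.8, -0.5, 3.9]
finger_gap: 0.136
grasp_force: 30.0
```

Request:
{"fn": "carry_out", "kwargs": {"motion": [[[0, 0, 0.003], [0, 0, 0], 255], [[0, 0, 0.006], [0, 0, 0], 255], [[0, 0, 0.006], [0, 0, 0], 255]]}}

```text
time_s: 13.53
tool_pos: [0.4443, 0.0839, 0.0746]
orientation: [-3.139, 0.001, 1.492]
ft_force: [-4.8, -0.8, 11.2]
finger_gap: 0.138
grasp_force: 30.0
```

Request:
{"fn": "carry_out", "kwargs": {"motion": [[[0, 0, -0.004], [0, 0, 0], 255], [[0, 0, -0.004], [0, 0, 0], 100], [[0, 0, -0.004], [0, 0, 0], 100], [[0, 0, -0.004], [0, 0, 0], 100], [[0, 0, -0.004], [0, 0, 0], 100]]}}

```text
time_s: 13.95
tool_pos: [0.444, 0.0838, 0.0729]
orientation: [-3.138, 0.002, 1.492]
ft_force: [0.2, -0.2, -0.3]
finger_gap: 0.4
grasp_force: 0.0
```

Request:
{"fn": "carry_out", "kwargs": {"motion": [[[0, 0, 0], [0, 0, 0], 100], [[0, 0, -0.1], [0, 0, 0], 100], [[0, 0, -0.25], [0, 0, 0], 100], [[0, 0, -0.4], [0, 0, 0], 100], [[0, 0, -0.55], [0, 0, 0], 100]]}}

```text
time_s: 14.37
tool_pos: [0.4441, 0.084, 0.1841]
orientation: [-3.137, 0.002, 1.492]
ft_force: [-0.2, 0.4, 0.7]
finger_gap: 0.606
grasp_force: 0.0
```

```bash
python3 - <<'E'
from pour import *
for i in range(4): r.snapshot('wrist')
snap('wrist','wA');snap('top','tA'); snap('side','sA')
o=r.get_obs(); st=(o['tool_pos'],o['orientation']); print(st,o['time_s'],o['ft_force'],o['finger_gap'])
a=load('sA')['img'][200:380,240:440]; b=load('wA')['img'][100:310,140:420]; c=load('tA')['img'][150:310,140:280]
im=np.zeros((600,800,3),np.uint8)
im[:360,:400]=cv2.resize(a,(400,360),interpolation=cv2.INTER_CUBIC); im[:300,400:]=cv2.resize(b,(400,300),interpolation=cv2.INTER_CUBIC)
im[300:600,400:662]=cv2.resize(c,(262,300),interpolation=cv2.INTER_CUBIC); cv2.imwrite('pics/m.png',im)
# lever approach
e=(np.pi,0,-3.109); print(R.from_euler('xyz',e).inv()*R.from_euler('xyz',st[1])and 0)
W=R.from_euler('xyz',st[1]); print((W.inv()*R.from_euler('xyz',e)).as_rotvec()/np.pi, W.inv().apply(np.array([.5395,.117,.15])-st[0])/.2)
E
```

```text
(array([0.44381599, 0.08391775, 0.18146535]), array([-3.13513865e+00,  2.13034245e-03,  1.49187990e+00])) 14.7167 [-0.33053997  0.45385023  0.41225468] 0.6093637152854592
0
[-0.00211574 -0.00121796 -0.53549435] [0.20294717 0.46489386 0.15389756]
```

View pics/m.png

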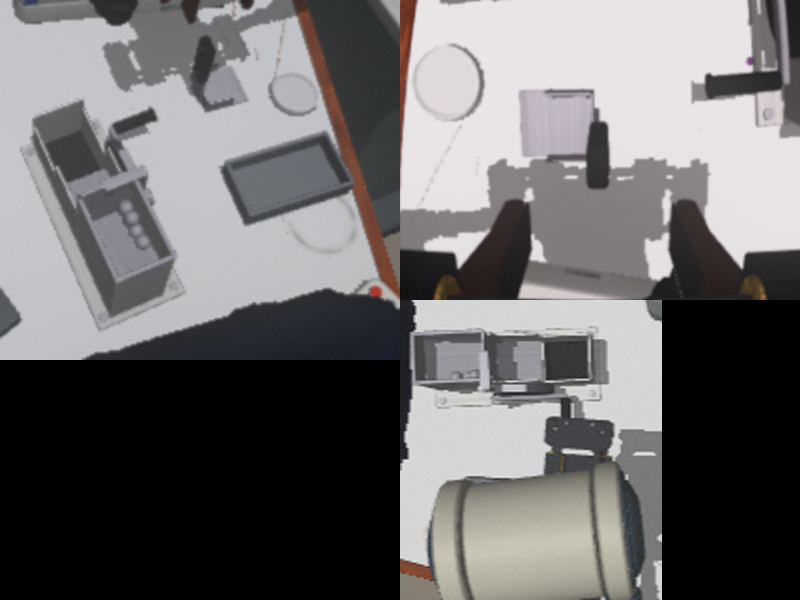

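The tray is empty, and four balls show in the hopper with a fifth presumably behind the gate bar. The scoop stands on the table at about (222,85) in the left crop, and the lever handle runs (710,85) to (780,82) in the wrist crop. Now I'll turn the gripper for the lever.

Request:
{"fn": "carry_out", "kwargs": {"motion": [[[0.06, 0.14, 0], [0, 0, -0.039], 0], [[0.11, 0.28, 0], [0, 0, -0.079], 0], [[0.17, 0.4, 0], [0, 0, -0.118], 0], [[0.2, 0.465, 0], [0, 0, -0.158], 0], [[0.2, 0.465, 0], [0, 0, -0.197], 0]]}}

```text
time_s: 15.13
tool_pos: [0.5414, 0.1172, 0.1797]
orientation: [-3.134, -0.003, 2.117]
ft_force: [-0.5, 0.1, 0.3]
finger_gap: 0.947
grasp_force: 0.0
```

Request:
{"fn": "carry_out", "kwargs": {"motion": [[[0, 0, 0], [0, 0, -0.039], 0], [[0, 0, 0], [0, 0, -0.079], 0], [[0, 0, 0], [0, 0, -0.118], 0], [[0, 0, 0], [0, 0, -0.158], 0], [[0, 0, 0], [0, 0, -0.197], 0]]}}

```text
time_s: 15.55
tool_pos: [0.5397, 0.1165, 0.1809]
orientation: [-3.137, -0.006, 2.736]
ft_force: [0.2, 0.0, -0.3]
finger_gap: 0.998
grasp_force: 0.0
```

Request:
{"fn": "carry_out", "kwargs": {"motion": [[[0, 0, 0], [0, 0, -0.039], 0], [[0, 0, 0], [0, 0, -0.079], 0], [[0, 0, 0], [0, 0, -0.118], 0], [[0, 0, 0], [0, 0, -0.1415], 0], [[0, 0, 0], [0, 0, -0.1415], 0]]}}

```text
time_s: 15.97
tool_pos: [0.5397, 0.1165, 0.1811]
orientation: [-3.14, -0.007, -3.106]
ft_force: [-1.0, 0.2, -0.7]
finger_gap: 0.997
grasp_force: 0.0
```

```bash
python3 - <<'E'
from pour import *
q=load('wA'); D4=lambda p,x=.6155:D.apply(p)+[x,.1876,0]
for u,v in((706,86),(780,80),(743,83.5)): print('handle',D.inv().apply(atz(q,140+(u-400)/1.4286,100+v/1.4286,.052)-[.6155,.1876,0]))
print('expect x -.103..-.053, y -.068')
for i in range(4): r.snapshot('wrist')
snap('wrist','wB'); o=r.get_obs(); st=(o['tool_pos'],o['orientation']); print(st,o['time_s'],o['qpos'],o['finger_gap'])
g=D4((-.078,-.068,.033)); print(g)
rows([(g,(np.pi,0,-3.109))],st)
E
```

```text
handle [-0.10244967 -0.06810272  0.052     ]
handle [-0.05066778 -0.06823386  0.052     ]
handle [-0.07719299 -0.06858351  0.052     ]
expect x -.103..-.053, y -.068
(array([0.54017205, 0.11651053, 0.18236978]), array([-3.14033936, -0.00454333, -3.11065621])) 16.2167 [ 1.51312693e-01 -3.66399335e-02  1.43183542e+00 -7.10146744e-04
  1.75105808e+00 -1.45054861e+00] 0.9995070218557697
[0.53971556 0.11713924 0.033     ]
[[-0.001, 0.004, 0.747], [-0.0004, -0.0014, -0.0005], 255]
```

The handle position from this view agrees with the model within 1 mm. I'll descend and grip.

Request:
{"fn": "carry_out", "kwargs": {"motion": [[[0, 0.004, 0.2], [0, -0.001, 0], 0], [[0, 0.004, 0.4], [0, -0.001, 0], 0], [[0, 0.004, 0.6], [0, -0.001, 0], 0], [[0, 0.004, 0.745], [0, -0.001, 0], 0], [[0, 0.004, 0.745], [0, -0.001, 0], 0]]}}

```text
time_s: 16.63
tool_pos: [0.535, 0.1164, 0.0259]
orientation: [-3.139, -0.013, -3.11]
ft_force: [-1.1, -0.4, -1.5]
finger_gap: 1.001
grasp_force: 0.0
```

Request:
{"fn": "carry_out", "kwargs": {"motion": [[[0, 0, 0], [0, 0, 0], 255], [[0, 0, 0], [0, 0, 0], 255], [[0, 0, 0], [0, 0, 0], 255], [[0, 0, 0], [0, 0, 0], 255], [[0, 0, 0], [0, 0, 0], 255]]}}

```text
time_s: 17.05
tool_pos: [0.541, 0.1174, 0.0362]
orientation: [-3.141, 0.003, -3.109]
ft_force: [0.5, 0.2, -0.0]
finger_gap: 0.657
grasp_force: 0.0
```

Request:
{"fn": "carry_out", "kwargs": {"motion": [[[0, 0, 0], [0, 0, 0], 255], [[0, 0, 0], [0, 0, 0], 255], [[0, 0, 0], [0, 0, 0], 255], [[0, 0, 0], [0, 0, 0], 255], [[0, 0, 0], [0, 0, 0], 255]]}}

```text
time_s: 17.47
tool_pos: [0.5397, 0.1172, 0.0338]
orientation: [-3.14, -0.001, -3.109]
ft_force: [1.1, -0.2, -0.2]
finger_gap: 0.284
grasp_force: 0.0
```

Request:
{"fn": "carry_out", "kwargs": {"motion": [[[0, 0, 0], [0, 0, 0], 255], [[0, 0, 0], [0, 0, 0], 255], [[0, 0, 0], [0, 0, 0], 255], [[0, 0, 0], [0, 0, 0], 255], [[0, 0, 0], [0, 0, 0], 255]]}}

```text
time_s: 17.88
tool_pos: [0.5397, 0.1169, 0.0338]
orientation: [-3.14, -0.001, -3.109]
ft_force: [-0.0, -2.0, -0.9]
finger_gap: 0.15
grasp_force: 30.0
```

```bash
python3 - <<'E'
from pour import *
o=r.get_obs(); st=(o['tool_pos'],o['orientation']); print(st,o['time_s'],o['ft_force'],o['finger_gap'],o['grasp_force'])
p0=np.array(st[0])
# arc about the pivot; grasp point 19 mm behind TCP
piv=p0+[0,0,.019]+D.apply([0,.088,0]); 
ts=[]
for a in np.linspace(0,1.57,16)[1:]:
    ts.append((piv+D.apply([0,-.088*np.cos(a),.088*np.sin(a)])-[0,0,.019],st[1]))
for k in(0,5,10): st=rows(ts[k:k+5],st)
print(piv, ts[-1][0])
E
```

```text
(array([0.53968149, 0.11694332, 0.03376339]), array([-3.14006611e+00, -8.76462282e-04, -3.10908958e+00])) 17.8833 [-0.03130569 -1.9520223  -0.8860563 ] 0.1495756638557241 29.99808132648468
[[0.0, 0.002, -0.046], [0.0, 0.0, 0.0], 255]
[[0.0, 0.009, -0.091], [0.0, 0.0, 0.0], 255]
[[0.0, 0.021, -0.136], [0.0, 0.0, 0.0], 255]
[[0.0, 0.038, -0.179], [0.0, 0.0, 0.0], 255]
[[0.0, 0.059, -0.22], [0.0, 0.0, 0.0], 255]

[[0.0, 0.025, -0.039], [0.0, 0.0, 0.0], 255]
[[0.0, 0.054, -0.074], [0.0, 0.0, 0.0], 255]
[[0.0, 0.086, -0.107], [0.0, 0.0, 0.0], 255]
[[0.0, 0.122, -0.136], [0.0, 0.0, 0.0], 255]
[[0.0, 0.161, -0.161], [0.0, 0.0, 0.0], 255]

[[-0.0, 0.041, -0.021], [0.0, 0.0, 0.0], 255]
[[-0.0, 0.084, -0.038], [0.0, 0.0, 0.0], 255]
[[-0.0, 0.128, -0.05], [0.0, 0.0, 0.0], 255]
[[-0.0, 0.174, -0.057], [0.0, 0.0, 0.0], 255]
[[-0.0, 0.22, -0.059], [0.0, 0.0, 0.0], 255]

[0.53686597 0.20489827 0.05276339] [0.53686821 0.20482823 0.12176336]
```

Request:
{"fn": "carry_out", "kwargs": {"motion": [[[0, 0.002, -0.046], [0, 0, 0], 255], [[0, 0.009, -0.091], [0, 0, 0], 255], [[0, 0.021, -0.136], [0, 0, 0], 255], [[0, 0.038, -0.179], [0, 0, 0], 255], [[0, 0.059, -0.22], [0, 0, 0], 255]]}}

```text
time_s: 18.3
tool_pos: [0.5393, 0.1274, 0.0786]
orientation: [-3.137, -0.001, -3.11]
ft_force: [1.6, -7.7, -2.4]
finger_gap: 0.149
grasp_force: 30.0
```

Request:
{"fn": "carry_out", "kwargs": {"motion": [[[0, 0.025, -0.039], [0, 0, 0], 255], [[0, 0.054, -0.074], [0, 0, 0], 255], [[0, 0.086, -0.107], [0, 0, 0], 255], [[0, 0.122, -0.136], [0, 0, 0], 255], [[0, 0.161, -0.161], [0, 0, 0], 255]]}}

```text
time_s: 18.72
tool_pos: [0.5384, 0.157, 0.1139]
orientation: [-3.132, 0.0, -3.113]
ft_force: [-4.1, -15.5, 10.2]
finger_gap: 0.148
grasp_force: 30.0
```

Request:
{"fn": "carry_out", "kwargs": {"motion": [[[0, 0.041, -0.021], [0, 0, 0], 255], [[0, 0.084, -0.038], [0, 0, 0], 255], [[0, 0.128, -0.05], [0, 0, 0], 255], [[0, 0.174, -0.057], [0, 0, 0], 255], [[0, 0.22, -0.059], [0, 0, 0], 255]]}}

```text
time_s: 19.13
tool_pos: [0.5381, 0.2043, 0.1258]
orientation: [-3.139, 0.004, -3.11]
ft_force: [1.7, -7.4, 3.4]
finger_gap: 0.151
grasp_force: 30.0
```

Request:
{"fn": "carry_out", "kwargs": {"motion": [[[0, 0, 0], [0, 0, 0], 255], [[0, 0, 0], [0, 0, 0], 255], [[0, 0, 0], [0, 0, 0], 255], [[0, 0, 0], [0, 0, 0], 255], [[0, 0, 0], [0, 0, 0], 255]]}}

```text
time_s: 19.55
tool_pos: [0.5381, 0.2053, 0.1257]
orientation: [-3.141, 0.004, -3.109]
ft_force: [1.3, -3.8, 6.7]
finger_gap: 0.151
grasp_force: 30.0
```

```bash
python3 - <<'E'
from pour import *
for i in range(8): r.snapshot('wrist')
snap('side','sC');snap('top','tC');o=r.get_obs(); print(o['tool_pos'],o['orientation'],o['time_s'],o['ft_force'],o['finger_gap'],o['grasp_force'])
g=np.array(o['tool_pos'])-R.from_euler('xyz',o['orientation']).apply([0,0,.019]); d=D.inv().apply(g-[.53687,.2049,.05276]); print('lever angle',np.arctan2(d[2],-d[1]),np.hypot(d[1],d[2]))
def asc(a,fx=1.5,fy=.8):
    g=cv2.resize(cv2.cvtColor(a,cv2.COLOR_BGR2GRAY),None,fx=fx,fy=fy,interpolation=cv2.INTER_AREA)
    for r_ in g: print(''.join('.:-=+*#%@'[min(8,int(v)//29)] for v in r_))
D4=lambda p:D.apply(p)+[.6155,.1876,0]
for n in('sC','tC'):
    s=load(n); P=np.array([proj(s,D4((x,y,z))) for x in(-.03,.03) for y in(-.108,.108) for z in(.02,.125)]); a=P.min(0).astype(int)-2;b=P.max(0).astype(int)+3
    cup=np.array([proj(s,D4((x,y,z))) for x in(-.03,.03) for y in(-.11,-.04) for z in(.01,.125)]); print(n,a,b,cup.min(0),cup.max(0))
    c0=cup.min(0).astype(int)-2; c1=cup.max(0).astype(int)+3
    asc(s['img'][c0[1]:c1[1],c0[0]:c1[0]])
E
```

```text
[0.53804538 0.20528786 0.12563567] [-3.14105957  0.00426348 -3.10930537] 20.05 [ 0.95062211 -2.94698615  6.50501412] 0.14836350383886737 29.99764859676361
lever angle 1.5747164112557996 0.09187619565560301
sC [253 234] [330 359] [255.26323332 235.75007771] [294.79860245 295.56368525]
##################################################################
##################################################################
##################################################################
##################################################################
#################################################################*
############################################################**++++
#########################################################***++====
#######################################################**+++======
#####################################################*+++=========
##################################################*++++===========
################################################**++==============
##############################################**++================
###########
[... 3816 characters left out ...]
:::::::::::-==+++***---=====+
*********+++===::::::::::::::::::::::::::::::---+++---=====+
**********++===:::::::::::::::::::::::::::::::::=++---=====+
**********+++++:::::::::::::::::::::::::::::::::=++---=====+
**********+++++:::::::::::::::::::::------::--==+++=--=====+
**********+++++:::::::::::::::::::--+++++=--=++****==-=====+
**********+++++::::::::::::::::::--=****++===******==-=====+
**********++++=:::::::::::::------==*****++++***++++=-====++
*****++++==++++=====+=====+++++++++++++******+**++=---====++
--------------=++++++++==========-------------------========
:::::::::::::::----===========================++#########***
:::::::::::::::-=========+*%%%%%%%%%%%%%%%%%%%%%%%%%%%%%%###
```

All five balls are at the far end of the cup, and the lever is at about 1.57 rad, still and held with 30 N. Handing in.

```bash
python3 -c "
from plant import r
print(r.hand_in())"
```

```text
the job is handed in; nothing more can be done
None
```

I handed the job in, and it returned no verdict. By my measurements all five balls are in the catch cup, the scoop stands on the table, and the gripper holds the cam lever at about 1.57 rad (straight up). I saw no contact with the bottle or case but took no final check of them.

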